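# Lock a coupling stud with a sprung-loop hitch pin

### The arm

A 6-joint arm with a two-finger parallel gripper is mounted at the origin on the work surface. World frame = base frame: x ahead of the robot, y to its left, z up, the work surface at z = 0. Lengths are in mm, angles in rad, forces in N, time in s.
With the tool pointing down it reaches from about 325 to 1000 mm from the base axis. Payload 5.1 kg.
Tool frame: the origin (TCP) lies midway between the tips of the shut fingers; the grasp point (between the pads) lies behind it (ctrl.grip_point_offset is the x of the grasp point in the tool frame, in mm); x points along the fingers, z is the direction in which the jaws open and shut, and the axes are right-handed (so a half turn about x gives the same grasp; the last joint's range is limited). The gripper opens to 85 mm and grips with 20 to 120 N. Pads are 22 mm wide; open, the fingers measure 114 mm over their backs; the gripper's body (76 mm by 85 mm) begins 54 mm behind the grasp point. The pads swing forward as they close: fully open they stand 13 mm farther back than shut.
Start: joints at [1.139, 0.124, 1.65, -0, 1.367, -0.083], TCP at [222.171, 610.839, 231.322] pointing down, gripper open.
Joint ranges: [-2.61, 2.61], [-1.02, 2.33], [0.03, 2.71], [-1.35, 4.49], [0.32, 2.68], [-2.91, 2.91]. Speed limits (rad/s): [2.57, 2.57, 3.14, 3.14, 3.14, 3.14].

### API

Orientations are given as a rotation vector (axis times angle).
In Python, from bench import ctrl gives the robot as it stands.
- The arm moves only by the shell command python3 -m handwheel 'ROWS'. ROWS is JSON, one flat list of numbers, 7 for each row, row after row: the shift along the tool's x, y, z in m, then the turn, a rotation vector about the tool's x, y, z in degrees, then the finger opening in m, from 0 to 0.0854. In form: [dx, dy, dz, wx, wy, wz, claw, dx, dy, dz, wx, wy, wz, claw, ...]. A call has 1 to 10 rows; each row is the pose to reach, as a shift and turn from the pose commanded when the call began, along the tool's axes at that moment; what a row does not reach only later rows make up. A row lasts 1/12 s, in which the tool goes at most 41.7 mm and 7.16 degrees, less where a joint would pass 70% of its speed; a pose out of reach is approached as far as the arm can. A call with a gripper value outside its range is refused whole. The fingers move at their own pace and stop on an object; the grip force is fixed at half the most. Time passes only in rows, so rows that repeat a pose let the fingers close. It gives the time, the measured TCP pose, the force and the opening at its end, in the units of the state.
- ctrl.sense(): the state, without advancing time (a new reading comes with each control period).
- ctrl.camera(name): name is "scene" or "side" or "wrist"; returns the picture (480x640x3 uint8, red, green, blue); there is no depth.
- ctrl.calibration(name): a dict with "fx", "fy", "cx", "cy" (pixels), "k1" (the pictures are not rectified: a ray, as slopes to the right and down, at radius r is drawn at 1 + k1 r^2 times it, then the intrinsics apply), "position" and "orientation" of the camera in the world. Camera axes: x right, y up, looking along -z (the intrinsics and any distortion apply to the point x, -y, -z); pixel columns grow to the right and rows downward; lengths in mm; the calibration is good to about 2 mm. A picture is of the moment at which its call begins: read the wrist's pose just before it. calibration takes no time and is no camera call; for the wrist camera it gives the pose at the moment of the call.
- ctrl.finish_job(): hands the job in, once; it reports no verdict.
The state is a dict: "t": time; "joints": joint angles; "qvel": joint speeds; "tau": joint torques, N m; "position": TCP position; "ee_rot": TCP orientation; "force": force on the tool from outside, world axes, zero at the start; "wrist_torque": the same for the moment, N m; "finger_gap": opening from 0.0 (shut) to 1.0 (fully open).
Only numpy, scipy, OpenCV 4.12 (cv2) and the standard library are available. Lean on these libraries where they do the work, as an engineer would, in place of code of your own. Each camera call takes 0.05 s, during which the arm holds its last target.

### The job

Take the hitch pin with the yellow head from its rack and push it through the cross hole of the steel stud until its collar is fully home against the stud, feeling for the hole because the stud's height differs each time. Then swing the pin's loop over the top of the stud and press its red tab down until the loop snaps under the pin's tip, and let go. Do it gently, never forcing pin or tab, and leave the other things on the bench where they are.

Things in the scene. Friction and masses are not known exactly. Their poses are not given: they have to be found in the camera images.
- bracket: Fixed coupling bracket: grey base plate 150 x 130 x 10 mm and a red drawbar eye (72 mm disc, top 46 mm above the table; its bar runs off to the bracket's -y) from which a steel stud, 28 x 28 mm square, stands up. Origin under the stud's axis at table height. The stud's cross hole runs along the bracket's x axis; its chamfered mouth is on the -x side.
- stud_axis (a point): Point on the stud's axis 85 mm above the table; it stays when the stud moves. The stud stands higher or lower each time, held by 25 N of friction: the centre of its square cross hole (11.6 mm wide, right through) is 75 to 95 mm above the table, not measured. The stud's flat top is always 22 mm above the hole's centre.
- rack: Fixed blue pin rack, base 130 x 70 x 6 mm with two dark uprights; the hitch pin lies on it, axis level, 45 mm above the table. They hold the shank near its tip and the hinge block behind the yellow head; under and beside the head itself there is free room for fingers down to the base. Origin at table height under the pin's collar face, x as the pin's.
- pin: Hitch pin, 0.28 kg. Origin on its axis at the collar's front face, x to the tip, z up. Shank 10 x 10 mm square, ball nose of radius 5.2 mm, tip at x = 39 mm. Collar 23 mm across, x = -4 to 0. Yellow head to grip by: x = -32 to -4 mm, 16 mm wide (y), z = -11 to 11 mm. Loop hinge at x = -38 mm. Fully home, the collar touches the stud and the tip stands 11 mm out of its far side.
- pin_mid (a point): Point on the pin's axis 14 mm ahead of the collar; it lies on the stud's axis when the pin is fully home. The hole is a loose fit: let go, the pin's head sags by up to 0.1 rad, carrying the loop's hinge 3 to 5 mm down.
- loop (a joint): Angle of the loop about the hinge (parallel to the pin's y). Starts folded back at 2.1 to 2.35 rad; 1.57 is upright, 0 is level with the shank, pointing past the tip; the cross-bar meets the nose at about 0.09; negative: snapped past the tip, stop at -0.16. 0.06 N m of friction holds it where it is left. Its two arms, 5 mm thick and 48 mm apart, pass either side of the stud.
- loop_end: Sprung end of the loop. Origin on the hinge, x along the loop to its end. Cross-bar 8 mm thick, 52 mm wide, 79 mm from the hinge; beyond it a red thumb tab 30 mm wide, 4 mm thick, 82 to 109 mm from the hinge. Sprung along x (6 N preload, 3 N/mm): some 6 to 14 N down on the tab make it ride out over the pin's nose and snap in below it.
- tab (a point): Middle of the red thumb tab, 97 mm from the hinge; x along the loop, z out of the tab, upward when the loop is closed.
- bolt_long: steel hex bolt standing on its head, 30 mm across flats, 78 mm tall; origin at the centre of its underside
- bolt_short: steel hex bolt standing on its head, 30 mm across flats, 53 mm tall; origin at the centre of its underside
- washer: flat steel washer, 44 mm across, 4 mm thick; origin at the centre of its underside
- big_nut: steel nut, 34 mm across, 16 mm tall; origin at the centre of its underside
- spanner: steel spanner, 180 mm long, lying flat; origin under its middle
- plain_pin: plain headed pin without any loop, 12 mm thick, 75 mm long, lying flat; origin under its middle
- grease_tin: grey tin, 72 mm across, 70 mm tall; origin at the centre of its underside

How it is judged:
By the outcome, as a careful person would: the job done as asked, in the order asked, and still so for the second after the job is handed in, with the robot touching nothing.
It also fails if it takes over 72 s, if anything falls off the work surface, if the arm or the gripper's body presses on something with over 40 N, if the wrist force passes 120 N, or if a joint passes its speed limit or range.

## Working session

There is one attempt and no reset: what is moved stays moved. The work goes in short steps, Python scripts to look and compute and a shell command to move; the robot and the scene stay as the last step left them, time stands still between calls to the robot, and variables do not carry over. Pictures are saved under pics/ and viewed, and the job is handed in when it is done.

```bash
ls; mkdir -p pics; cat > h.py <<'E'
import numpy as np, cv2
from scipy.spatial.transform import Rotation as R
from bench import ctrl
def snap(name,fn):
    im=ctrl.camera(name); cv2.imwrite('pics/'+fn+'.png',im[:,:,::-1]); return im
def campose(c):
    o=np.array(c['orientation'],float)
    M=o if o.shape==(3,3) else (R.from_rotvec(o).as_matrix() if o.size==3 else R.from_quat(o).as_matrix())
    return M,np.array(c['position'],float)
def ray(c,u,v):
    xd=(u-c['cx'])/c['fx']; yd=(v-c['cy'])/c['fy']; x,y=xd,yd
    for _ in range(20):
        s=1+c['k1']*(x*x+y*y); x,y=xd/s,yd/s
    M,p=campose(c); d=M@np.array([x,-y,-1.]); return p,d/np.linalg.norm(d)
def onz(c,u,v,z):
    p,d=ray(c,u,v); return p+d*(z-p[2])/d[2]
def tri(c1,a,c2,b):
    p,d=ray(c1,*a); q,e=ray(c2,*b)
    A=np.stack([d,-e],1); s=np.linalg.lstsq(A,q-p,rcond=None)[0]
    x,y=p+d*s[0],q+e*s[1]; return (x+y)/2,np.linalg.norm(x-y)
def proj(c,P):
    M,p=campose(c); k=M.T@(np.array(P,float)-p); x,y=k[0]/-k[2],-k[1]/-k[2]; s=1+c['k1']*(x*x+y*y)
    return c['cx']+c['fx']*x*s, c['cy']+c['fy']*y*s
E
python3 - <<'E'
from h import *
s=ctrl.sense(); print(s); print(ctrl.grip_point_offset)
for n in ['scene','side','wrist']:
    print(n,ctrl.calibration(n)); snap(n,n+'0')
E
```

```text
pics
{'t': 0.0, 'joints': array([ 1.13939530e+00,  1.24525154e-01,  1.65168387e+00, -1.74988880e-05,
        1.36749106e+00, -8.25669775e-02]), 'qvel': array([-8.68744405e-05, -1.74586147e-04,  3.74621973e-04,  1.67061523e-03,
        5.17154222e-04,  1.13338871e-03]), 'tau': array([ 1.40991120e-03, -4.23628199e+01, -3.65447509e+01,  6.95787935e-05,
        7.24996382e-03, -1.26493137e-05]), 'position': array([221.9258576 , 610.2886691 , 230.03420811]), 'ee_rot': array([-0.94965269,  1.35613089,  0.94787103]), 'force': array([-0.8079463 , -0.20188929, -0.14374771]), 'wrist_torque': array([ 0.03724083, -0.03134497,  0.02397133]), 'finger_gap': 1.0006958247039626}
-18.700000000000003
scene {'fx': 434.43574867132054, 'fy': 434.43574867132054, 'cx': 328.5964768097926, 'cy': 243.9754309742159, 'k1': -0.012767133025193783, 'position': array([1095.17005068,  233.63026515,  617.04169996]), 'orientation': array([0.55155092, 0.88691326, 1.8687627 ])}
side {'fx': 439.2103719106063, 'fy': 439.2103719106063, 'cx': 320.0425201133188, 'cy': 245.78369929788673, 'k1': -0.09411167181741073, 'position': array([476.31693432, 768.27555392, 618.18325369]), 'orientation': array([ 0.06044563, -1.47209483, -2.72942185])}
wrist {'fx': 337.86166799310564, 'fy': 337.86166799310564, 'cx': 316.8810283019496, 'cy': 236.7382325337616, 'k1': -0.01602636707345652, 'position': array([153.56505169, 634.29482939, 371.88899112]), 'orientation': array([-0.25645668, -0.17646377,  1.21312573])}
```

View pics/scene0.png

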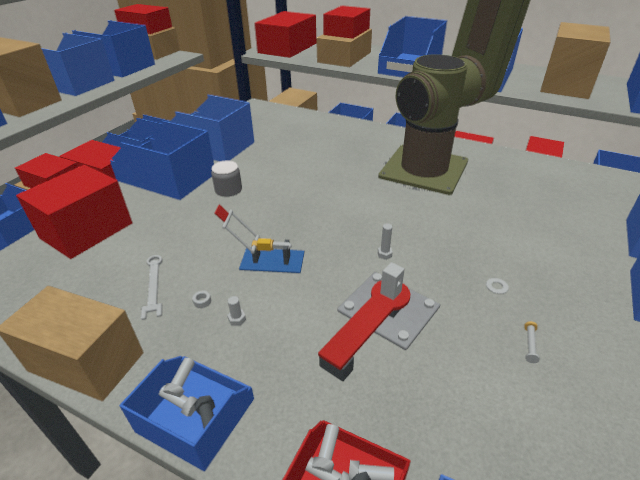

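View pics/side0.png

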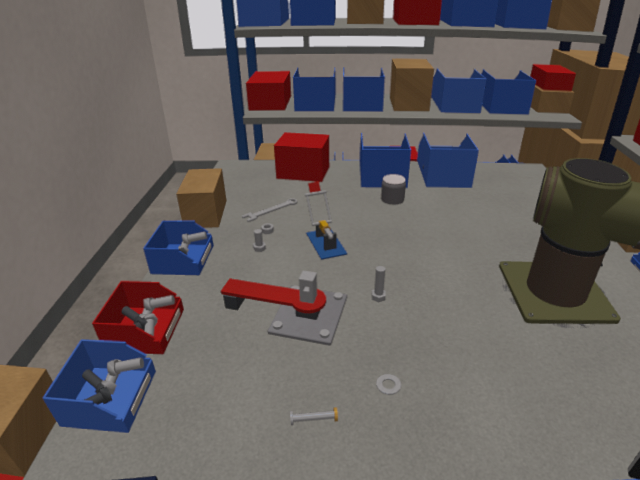

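View pics/wrist0.png

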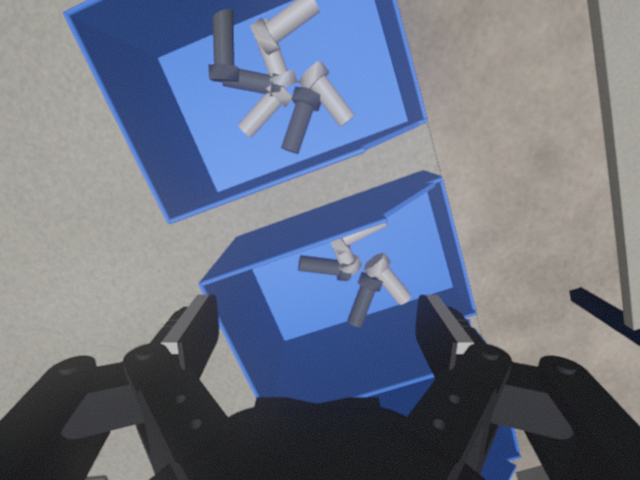

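```bash
python3 - <<'E'
import cv2
a=cv2.imread('pics/scene0.png'); b=cv2.imread('pics/side0.png')
cv2.imwrite('pics/z1.png',cv2.resize(a[195:345,200:400][:, :],(800,600),interpolation=cv2.INTER_CUBIC))
cv2.imwrite('pics/z1b.png',cv2.resize(a[250:355,325:450],(750,630))[:600])
cv2.imwrite('pics/z2.png',cv2.resize(b[175:355,210:410],(667,600),interpolation=cv2.INTER_CUBIC))
E
```

```text
(no output)
```

View pics/z1.png

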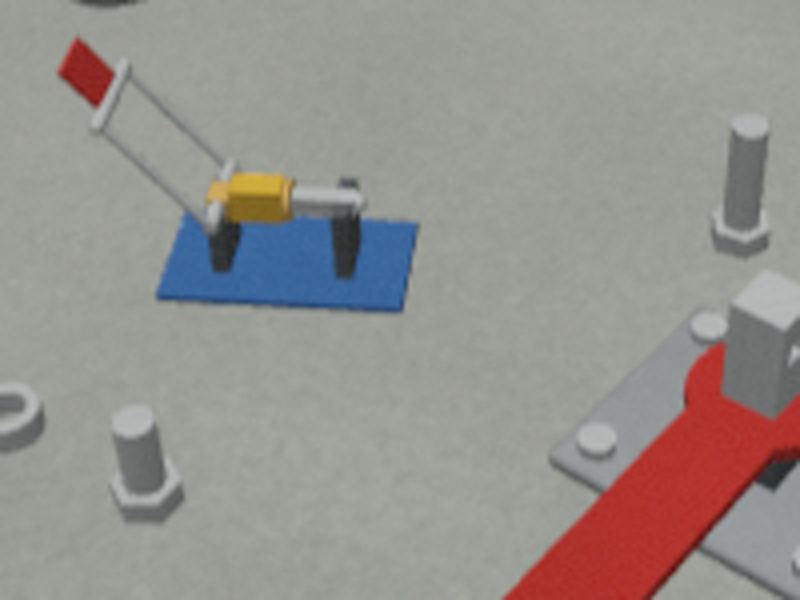

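View pics/z2.png

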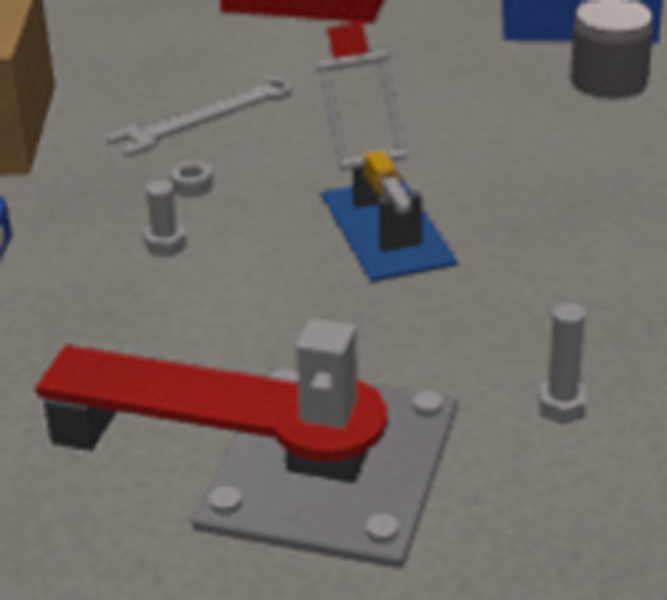

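View pics/z1b.png

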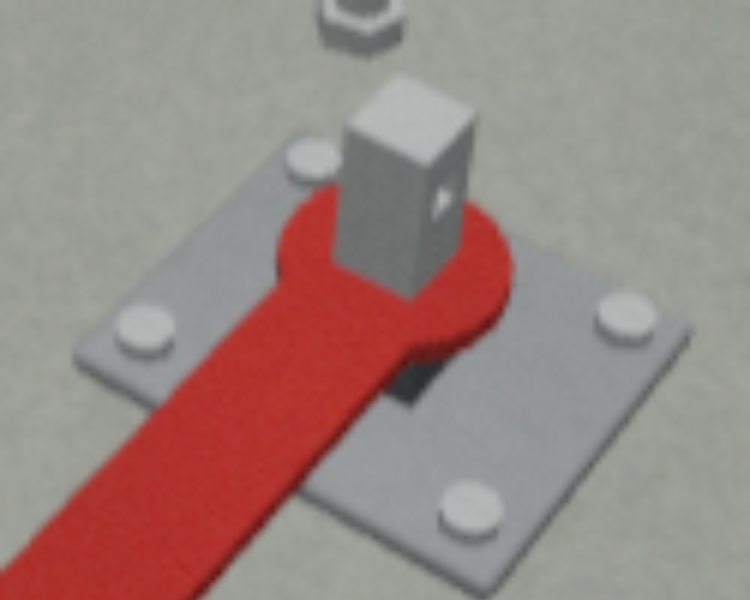

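```bash
python3 - <<'E'
from h import *
cs,cd=ctrl.calibration('scene'),ctrl.calibration('side')
a=cv2.imread('pics/scene0.png'); b=cv2.imread('pics/side0.png')
def z1(x,y): return 200+x/4,195+y/4
def z1b(x,y): return 325+x/6,250+y/6
def z2(x,y): return 210+x/3.335,175+y/3.333
print('plate')
for p in [(75,352),(300,130),(690,328),(487,590)]: print(onz(cs,*z1b(*p),10))
for p in [(457,403),(403,556),(195,518)]: print(' side',onz(cd,*z2(*p),10))
print('stud top tri')
S=[z1b(*p) for p in [(345,122),(405,75),(475,118),(428,165)]]
D=[z2(*p) for p in [(305,322),(356,325),(347,355),(298,350)]]
# scene: left, far(top), right, near(bottom);
for i in range(4):
    for j in range(4):
        P,e=tri(cs,S[i],cd,D[j])
        if e<4 and 90<P[2]<125: print(i,j,P,e)
print('rack corners z=6')
for p in [(187,213),(418,222),(403,306),(157,296)]: print(onz(cs,*z1(*p),6))
for p in [(322,193),(402,178),(456,261),(373,277)]: print(' side',onz(cd,*z2(*p),6))
for n,im,c in (('s',a,cs),('d',b,cd)):
    hsv=cv2.cvtColor(im,cv2.COLOR_BGR2HSV)
    m=cv2.inRange(hsv,(18,120,90),(35,255,255)); 
    k,l,st,ce=cv2.connectedComponentsWithStats(m)
    for i in range(1,k):
        if st[i,4]>15: print(n,st[i],ce[i],onz(c,*ce[i],50))
E
```

```text
plate
[593.36394397   6.29251056  10.        ]
[468.3476593   32.56581328  10.        ]
[500.27289195 175.95396503  10.        ]
[624.3608198  150.04182868  10.        ]
 side [466.77000234  38.19893294  10.        ]
 side [496.99005256 174.96426142  10.        ]
 side [620.279961   149.22691929  10.        ]
stud top tri
0 0 [557.20647976  75.17252473 102.43435515] 3.815406544020152
1 1 [527.90570958  82.16569407 103.25769277] 1.582493075451778
2 2 [531.88318417 105.52941029  98.90252575] 1.9816603888194446
3 3 [559.73117422 101.0826629  100.01616822] 1.090631777037773
rack corners z=6
[ 516.28132736 -249.60183839    6.        ]
[ 467.8517274  -131.69117875    6.        ]
[ 530.29794438 -106.71138099    6.        ]
[ 579.24615021 -225.42191227    6.        ]
 side [ 574.9104731 -223.311083     6.       ]
 side [ 511.90575034 -248.29930489    6.        ]
 side [ 467.89647985 -130.24129669    6.        ]
 side [ 528.35360436 -107.61212102    6.        ]
s [252 238  21  13 188] [263.34042553 243.97340426] [ 531.57291156 -191.77410202   50.        ]
s [525 322  12   8  50] [530.66 324.72] [518.09088533 329.02846568  50.        ]
d [319 220  10  12  60] [323.16666667 224.33333333] [ 528.78380584 -194.78840036   50.        ]
d [334 408   4  12  35] [335.71428571 413.57142857] [483.23789718 362.69780505  50.        ]
```

```bash
python3 - <<'E'
from h import *
s=ctrl.sense(); T=R.from_rotvec(s['ee_rot']).as_matrix(); print(T.round(3))
c=ctrl.calibration('wrist'); M,p=campose(c); print((T.T@(p-s['position'])).round(1)); print((T.T@M).round(3))
E
```

```text
[[-0.001 -0.94   0.342]
 [-0.002  0.342  0.94 ]
 [-1.     0.    -0.002]]
[-141.7   72.5   -1.1]
[[ 0.001  0.288 -0.958]
 [-0.     0.958  0.288]
 [ 1.    -0.     0.001]]
```

```bash
cat >> h.py <<'E'
def Rt(yaw):
    y=np.array([np.cos(yaw),np.sin(yaw),0]); x=np.array([0,0,-1.]); return np.stack([x,y,np.cross(x,y)],1)
def delta(pos,yawdeg):
    s=ctrl.sense(); T=R.from_rotvec(s['ee_rot']).as_matrix()
    d=T.T@(np.array(pos,float)-s['position'])/1000; w=R.from_matrix(T.T@Rt(np.radians(yawdeg))).as_rotvec(degrees=True)
    print('pos',s['position'].round(2),'F',s['force'].round(2),'gap',round(s['finger_gap'],3),'t',round(s['t'],2),'yaw',round(np.degrees(np.arctan2(T[1,1],T[0,1])),2),'\n shift',d.round(4),'turn',w.round(2))
E
python3 -c "
from h import *
delta((480,-60,230),112.2)
delta((520,-170,230),112.2)"
```

```text
pos [221.98 610.42 230.33] F [-0.31 -0.51 -0.44] gap 1.001 t 0.15 yaw 160.01 
 shift [ 0.0012 -0.4716 -0.5418] turn [ 4.781e+01 -9.000e-02  3.000e-02]
pos [221.98 610.42 230.33] F [-0.31 -0.51 -0.44] gap 1.001 t 0.15 yaw 160.01 
 shift [ 0.0013 -0.5468 -0.6316] turn [ 4.781e+01 -9.000e-02  3.000e-02]
```

```bash
python3 -m handwheel '[0,-0.547,-0.632,48,0,0,0.085, 0,-0.547,-0.632,48,0,0,0.085, 0,-0.547,-0.632,48,0,0,0.085, 0,-0.547,-0.632,48,0,0,0.085, 0,-0.547,-0.632,48,0,0,0.085, 0,-0.547,-0.632,48,0,0,0.085, 0,-0.547,-0.632,48,0,0,0.085, 0,-0.547,-0.632,48,0,0,0.085, 0,-0.547,-0.632,48,0,0,0.085, 0,-0.547,-0.632,48,0,0,0.085]'
python3 -c "
from h import *
delta((520,-170,230),112.2)"
```

```text
t: 0.98
position: [370.7, 219.7, 231.2]
ee_rot: [-0.302, 1.549, 0.302]
force: [1.5, -0.4, -0.6]
finger_gap: 0.991
pos [370.73 219.67 231.18] F [ 1.52 -0.42 -0.62] gap 0.991 t 0.98 yaw 112.05 
 shift [ 0.0012 -0.4172 -0.0079] turn [-0.15  0.02  0.  ]
```

```bash
python3 -m handwheel '[0,-0.417,-0.008,0,0,0,0.085, 0,-0.417,-0.008,0,0,0,0.085, 0,-0.417,-0.008,0,0,0,0.085, 0,-0.417,-0.008,0,0,0,0.085, 0,-0.417,-0.008,0,0,0,0.085, 0,-0.417,-0.008,0,0,0,0.085, 0,-0.417,-0.008,0,0,0,0.085, 0,-0.417,-0.008,0,0,0,0.085, 0,-0.417,-0.008,0,0,0,0.085, 0,-0.417,-0.008,0,0,0,0.085]'
python3 -m handwheel '[0,-0.005,0,0,0,0,0.085, 0,-0.005,0,0,0,0,0.085, 0,-0.005,0,0,0,0,0.085]'
python3 -c "
from h import *
delta((520,-170,230),112.2)
import pickle
pickle.dump(ctrl.calibration('wrist'),open('w1.pkl','wb'))
snap('wrist','w1')"
```

```text
t: 1.82
position: [519.6, -169.8, 231.0]
ee_rot: [-0.301, 1.55, 0.301]
force: [0.4, 1.1, 1.0]
finger_gap: 0.996
t: 2.07
position: [521.0, -172.1, 230.7]
ee_rot: [-0.3, 1.551, 0.302]
force: [-0.0, -0.5, 0.3]
finger_gap: 0.992
pos [ 520.96 -172.06  230.7 ] F [-0.   -0.51  0.3 ] gap 0.992 t 2.07 yaw 111.97 
 shift [ 0.0007  0.0023 -0.0001] turn [-0.23 -0.05 -0.09]
```

View pics/w1.png

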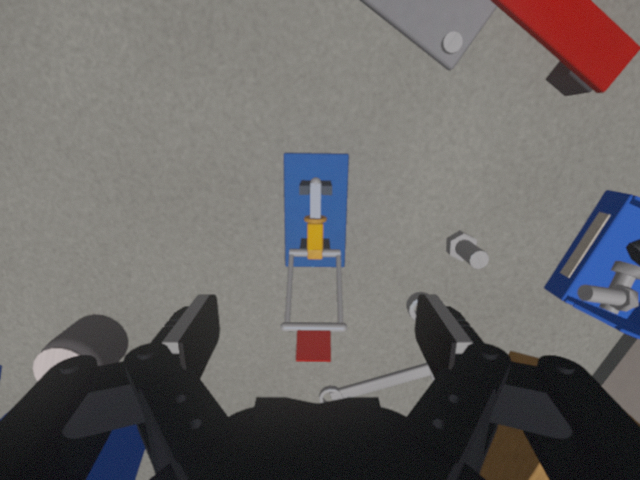

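```bash
python3 - <<'E'
from h import *
import pickle
c=pickle.load(open('w1.pkl','rb')); im=cv2.imread('pics/w1.png'); hsv=cv2.cvtColor(im,cv2.COLOR_BGR2HSV)
m=cv2.inRange(hsv,(15,120,70),(35,255,255)); 
ys,xs=np.nonzero(m); print(xs.min(),xs.max(),ys.min(),ys.max())
for y in range(ys.min(),ys.max()+1,2): q=xs[ys==y]; print(y,q.min(),q.max(),end='; ')
print()
b=cv2.inRange(hsv,(100,120,60),(125,255,255)); b[:140]=0;b[280:]=0;b[:,:270]=0;b[:,360:]=0
cn=max(cv2.findContours(b,cv2.RETR_EXTERNAL,cv2.CHAIN_APPROX_NONE)[0],key=cv2.contourArea); h=cv2.convexHull(cn); r=cv2.minAreaRect(h); bx=cv2.boxPoints(r); print(bx)
P=np.array([onz(c,*q,6) for q in bx]); print(P.round(1),P.mean(0))
big=cv2.resize(im[145:375,255:375],None,fx=5,fy=5,interpolation=cv2.INTER_CUBIC); cv2.imwrite('pics/w1z.png',cv2.resize(im[145:275,260:370],(508,600),interpolation=cv2.INTER_CUBIC))
E
```

```text
305 549 217 479
217 307 307; 219 305 325; 221 307 323; 223 308 321; 225 308 322; 227 308 322; 229 308 322; 231 308 322; 233 308 322; 235 308 322; 237 308 322; 239 307 322; 241 307 322; 243 307 322; 245 307 322; 247 307 322; 249 307 322; 251 308 321; 253 309 321; 255 308 321; 257 308 321; Traceback (most recent call last):
  File "<stdin>", line 6, in <module>
    return umr_minimum(a, axis, None, out, keepdims, initial, where)
ValueError: zero-size array to reduction operation minimum which has no identity
```

```bash
python3 - <<'E'
from h import *
import pickle
c=pickle.load(open('w1.pkl','rb')); im=cv2.imread('pics/w1.png'); hsv=cv2.cvtColor(im,cv2.COLOR_BGR2HSV)
b=cv2.inRange(hsv,(100,120,60),(125,255,255)); b[:140]=0;b[280:]=0;b[:,:270]=0;b[:,360:]=0
cn=max(cv2.findContours(b,cv2.RETR_EXTERNAL,cv2.CHAIN_APPROX_NONE)[0],key=cv2.contourArea); h=cv2.convexHull(cn); r=cv2.minAreaRect(h); bx=cv2.boxPoints(r); print(bx)
P=np.array([onz(c,*q,6) for q in bx]); print(P.round(1),P.mean(0))
e=P[1]-P[0]; 
for i in range(4): e=P[(i+1)%4]-P[i]; print(np.linalg.norm(e),np.degrees(np.arctan2(e[1],e[0])))
A,B=onz(c,315,223,56),onz(c,314.5,250.5,56); e=A-B; print('head',A,B,np.linalg.norm(e),np.degrees(np.arctan2(e[1],e[0])))
N=onz(c,315.5,178.5,45); e=N-(A+B)/2;print('nose',N,np.linalg.norm(e[:2]),np.degrees(np.arctan2(e[1],e[0])))
cv2.imwrite('pics/w1z.png',cv2.resize(im[145:275,260:370],(508,600),interpolation=cv2.INTER_CUBIC))
E
```

```text
[[284. 265.]
 [284. 153.]
 [347. 153.]
 [347. 265.]]
[[ 512.4 -253.7    6. ]
 [ 468.3 -135.     6. ]
 [ 529.9 -110.1    6. ]
 [ 580.2 -226.3    6. ]] [ 522.70210211 -181.2878876     6.        ]
126.60376442088155 110.38082390569247
66.48437793975856 21.969676064587627
126.56883689579269 -66.57665564230074
73.20561533820047 -158.00920267910476
head [ 522.53323236 -181.49978866   56.        ] [ 532.53924769 -207.74777065   56.        ] 28.090512651346863 110.86738893279826
nose [ 507.49704395 -142.94874444   45.        ] 55.42453107043446 111.19592394544955
```

View pics/w1z.png

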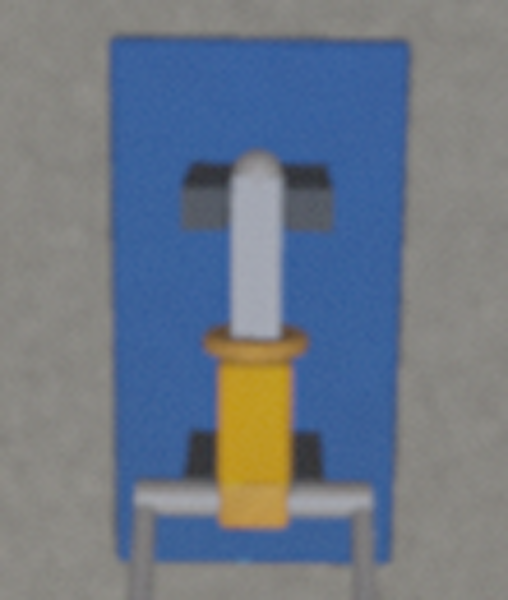

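```bash
python3 -c "
from h import *
delta((527.7,-194.5,60),112)
delta((527.7,-194.5,25),112)"
```

```text
pos [ 520.93 -171.36  230.89] F [-0.4   0.2   0.38] gap 0.992 t 2.12 yaw 112.04 
 shift [ 0.1709 -0.0242 -0.0023] turn [ 0.04 -0.03 -0.06]
pos [ 520.93 -171.36  230.89] F [-0.4   0.2   0.38] gap 0.992 t 2.12 yaw 112.04 
 shift [ 0.2059 -0.0242 -0.0023] turn [ 0.04 -0.03 -0.06]
```

```bash
python3 -m handwheel '[0,-0.024,-0.002,0,0,0,0.05, 0.03,-0.024,-0.002,0,0,0,0.05, 0.07,-0.024,-0.002,0,0,0,0.05, 0.11,-0.024,-0.002,0,0,0,0.05, 0.145,-0.024,-0.002,0,0,0,0.05, 0.17,-0.024,-0.002,0,0,0,0.05, 0.17,-0.024,-0.002,0,0,0,0.05, 0.17,-0.024,-0.002,0,0,0,0.05]'
python3 -c "
from h import *
delta((527.7,-194.5,25),112)
import pickle
pickle.dump(ctrl.calibration('wrist'),open('w2.pkl','wb'))
snap('wrist','w2')"
```

```text
t: 2.78
position: [527.4, -193.3, 60.4]
ee_rot: [-0.301, 1.552, 0.305]
force: [0.5, -0.2, 0.8]
finger_gap: 0.586
pos [ 527.42 -193.32   60.39] F [ 0.51 -0.17  0.82] gap 0.586 t 2.78 yaw 112.13 
 shift [ 0.0354 -0.0013 -0.0001] turn [ 0.13 -0.12 -0.14]
```

View pics/w2.png

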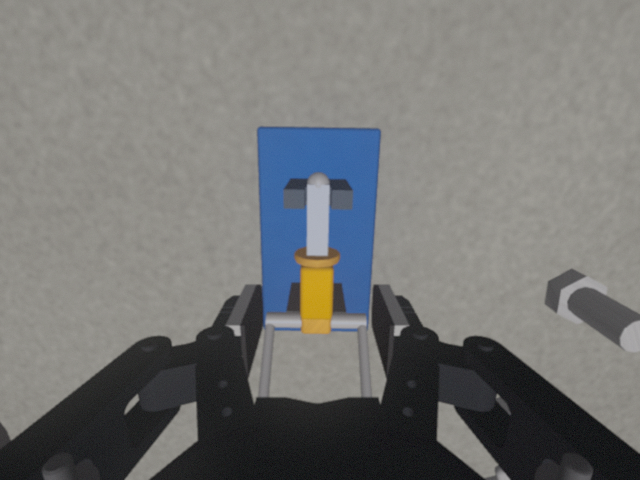

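```bash
python3 - <<'E'
from h import *
import pickle
c=pickle.load(open('w2.pkl','rb')); im=cv2.imread('pics/w2.png'); hsv=cv2.cvtColor(im,cv2.COLOR_BGR2HSV)
m=cv2.inRange(hsv,(15,120,70),(35,255,255))
for y in range(246,340,3):
    q=np.nonzero(m[y,280:360])[0]+280
    if len(q): print(y,q.min(),q.max(),im[y,317],end='; ')
A,B=onz(c,317,266,56),onz(c,317,320,56); print(A,B,np.linalg.norm(A-B),(A+B)/2)
print(onz(c,318,175,45))
E
```

```text
255 296 338 [152 150 152]; 258 296 338 [ 57  80 103]; 261 297 336 [ 80 149 186]; 264 302 332 [ 79 150 189]; 267 302 331 [ 64 136 173]; 270 301 332 [ 38 145 187]; 273 301 332 [ 34 158 201]; 276 301 332 [ 37 159 202]; 279 301 332 [ 33 161 201]; 282 301 332 [ 30 159 201]; 285 300 333 [ 27 159 202]; 288 300 333 [ 24 159 201]; 291 300 333 [ 31 159 201]; 294 300 332 [ 30 159 201]; 297 300 332 [ 25 158 199]; 300 300 332 [ 16 156 198]; 303 300 332 [ 31 159 199]; 306 300 332 [ 29 156 198]; 309 300 332 [ 28 157 198]; 312 300 332 [ 30 156 198]; 315 301 331 [ 26 155 197]; 318 301 330 [ 41 149 189]; 321 302 329 [ 79 159 200]; 324 302 329 [ 79 160 201]; 327 302 329 [ 75 158 199]; 330 302 329 [ 75 154 195]; 333 321 327 [ 97 144 174]; [ 522.18242776 -180.63947468   56.        ] [ 532.82899914 -206.81917864   56.        ] 28.261747672158656 [ 527.50571345 -193.72932666   56.        ]
[ 507.30385203 -142.88511953   45.        ]
```

```bash
python3 -m handwheel '[0.012,0,0,0,0,0,0.05, 0.024,0,0,0,0,0,0.05, 0.0355,-0.0005,0,0,0,0,0.05, 0.0355,-0.0005,0,0,0,0,0.05, 0.0355,-0.0005,0,0,0,0,0.02, 0.0355,-0.0005,0,0,0,0,0.02]'
python3 -m handwheel '[0,0,0,0,0,0,0.01, 0,0,0,0,0,0,0.005, 0,0,0,0,0,0,0, 0,0,0,0,0,0,0,0,0,0,0,0,0,0,0,0,0,0,0,0,0]'
python3 -c "
from h import *
delta((527.7,-194.5,25),112)
snap('wrist','w3')"
```

```text
t: 3.33
position: [528.7, -195.9, 25.8]
ee_rot: [-0.301, 1.55, 0.301]
force: [0.4, -0.2, 0.4]
finger_gap: 0.313
t: 3.83
position: [529.0, -196.1, 26.4]
ee_rot: [-0.302, 1.549, 0.301]
force: [-1.9, -1.8, 3.6]
finger_gap: 0.175
pos [ 528.98 -196.08   26.38] F [-1.89 -1.77  3.63] gap 0.175 t 3.83 yaw 112.01 
 shift [ 0.0014  0.0019 -0.0006] turn [0.01 0.02 0.05]
```

View pics/w3.png

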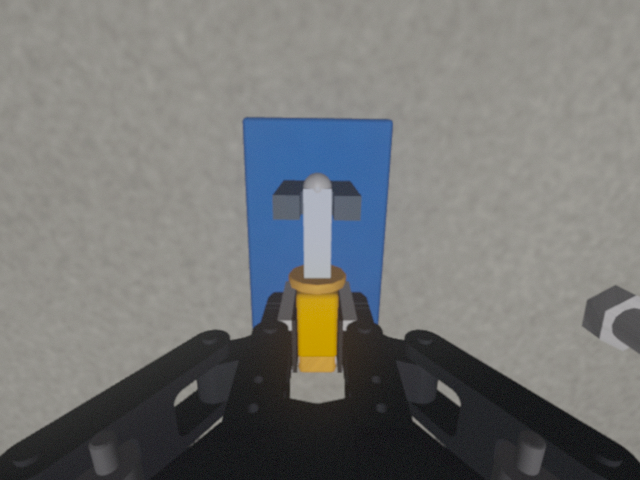

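```bash
python3 -m handwheel '[-0.008,0,0,0,0,0,0,-0.02,0,0,0,0,0,0,-0.04,0,0,0,0,0,0,-0.07,0,0,0,0,0,0,-0.105,0,0,0,0,0,0,-0.105,0,0,0,0,0,0]'
python3 -c "
from h import *
delta((527,8.9,130),77.8)
snap('wrist','w4')"
```

```text
t: 4.38
position: [533.0, -197.4, 139.4]
ee_rot: [-0.307, 1.538, 0.295]
force: [2.8, -1.7, -1.5]
finger_gap: 0.174
pos [ 533.03 -197.43  139.42] F [ 2.76 -1.66 -1.52] gap 0.174 t 4.38 yaw 112.03 
 shift [0.0082 0.1936 0.0717] turn [34.23  0.7   0.38]
```

View pics/w4.png

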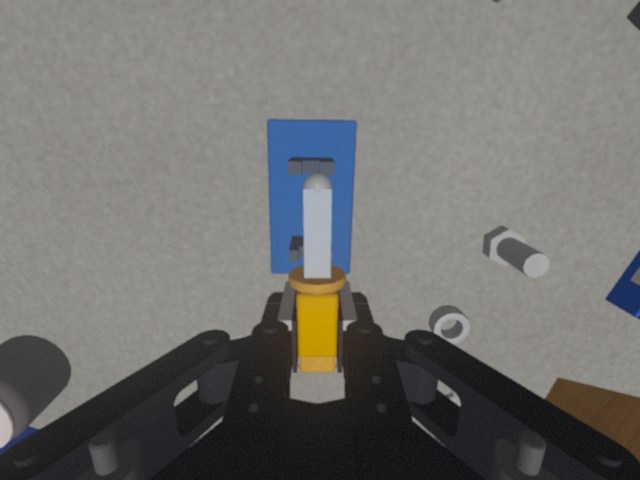

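```bash
python3 -m handwheel '[0.008,0.193,0.072,34,0,0,0,0.008,0.193,0.072,34,0,0,0,0.008,0.193,0.072,34,0,0,0,0.008,0.193,0.072,34,0,0,0,0.008,0.193,0.072,34,0,0,0,0.008,0.193,0.072,34,0,0,0,0.008,0.193,0.072,34,0,0,0,0.008,0.193,0.072,34,0,0,0,0.008,0.193,0.072,34,0,0,0]'
python3 -c "
from h import *
delta((527,8.9,130),77.8)
import pickle
pickle.dump(ctrl.calibration('wrist'),open('w5.pkl','wb'))
snap('wrist','w5')
snap('side','d5');snap('scene','s5')"
```

```text
t: 5.18
position: [522.5, 9.8, 121.8]
ee_rot: [0.164, 1.566, -0.164]
force: [-0.3, -1.1, -2.5]
finger_gap: 0.175
pos [522.45   9.77 121.81] F [-0.31 -1.15 -2.47] gap 0.175 t 5.18 yaw 78.03 
 shift [-0.0082  0.0001  0.0046] turn [ 0.23 -0.09  0.03]
```

View pics/w5.png

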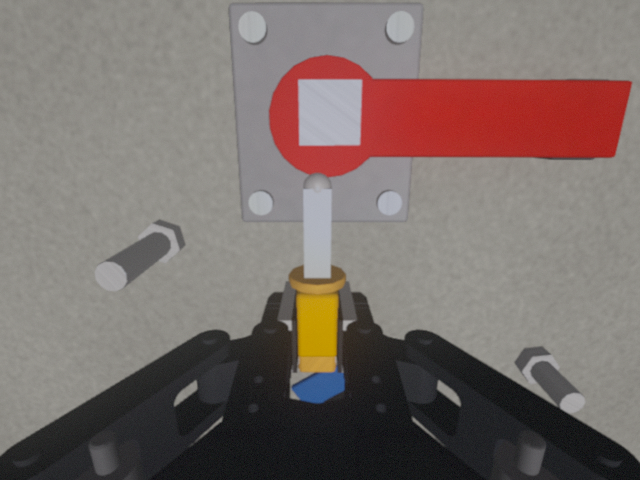

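View pics/s5.png

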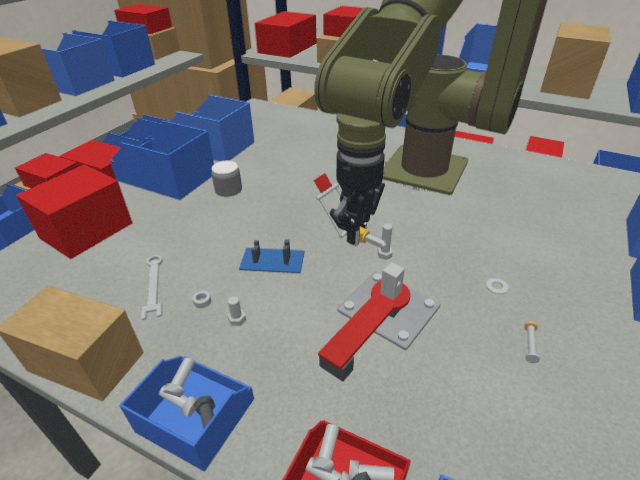

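```bash
python3 - <<'E'
from h import *
import pickle
c=pickle.load(open('w5.pkl','rb')); im=cv2.imread('pics/w5.png'); hsv=cv2.cvtColor(im,cv2.COLOR_BGR2HSV)
m=cv2.inRange(hsv,(0,0,150),(180,70,255)); m2=np.zeros_like(m); m2[70:160,285:375]=m[70:160,285:375]
cn=max(cv2.findContours(m2,cv2.RETR_EXTERNAL,cv2.CHAIN_APPROX_NONE)[0],key=cv2.contourArea); r=cv2.minAreaRect(cn); print(cv2.boundingRect(cn))
q=cv2.approxPolyDP(cv2.convexHull(cn),5,True).reshape(-1,2); print(q)
cv2.imwrite('pics/w5z.png',cv2.resize(im[60:200,260:400],(600,600),interpolation=cv2.INTER_CUBIC))
b=onz(c,172,240,9);print('bolt',b, onz(c,112,276,78))
pl=[(231,4),(422,4),(408,222),(243,222)]
for p in pl: print(onz(c,*p,10))
E
```

```text
(298, 79, 64, 67)
[[361  80]
 [359 144]
 [300 145]
 [298  80]]
bolt [409.27992316  26.19774431   9.        ] [401.40590583  26.82684316  78.        ]
[500.19929496 172.48771659  10.        ]
[622.33261034 146.61405612  10.        ]
[593.65773994   2.44824265  10.        ]
[468.6638729   28.89109298  10.        ]
```

View pics/w5z.png

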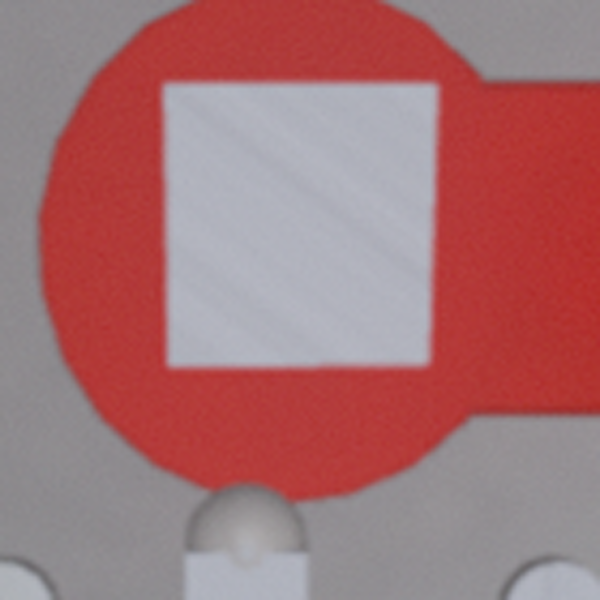

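```bash
python3 - <<'E'
from h import *
import pickle
c=pickle.load(open('w5.pkl','rb'))
k=600/140
Q=[(260+x/k-0.5+.12,60+y/k-0.5+.12) for x,y in [(162,82),(440,82),(430,366),(167,366)]]
for z in range(94,116,3):
    P=np.array([onz(c,*q,z) for q in Q]); d=[np.linalg.norm(P[i]-P[(i+1)%4]) for i in range(4)]
    e=(P[0]+P[1]-P[2]-P[3]); f=(P[1]+P[2]-P[0]-P[3])
    print(z,np.round(d,2),P.mean(0).round(1),np.degrees(np.arctan2(e[1],e[0])).round(2),(np.degrees(np.arctan2(f[1],f[0]))+90).round(2))
T=R.from_rotvec([0.164, 1.566, -0.164]).as_matrix()
# pin tip / shank axis in tool lateral coordinate at its height
s=np.array([522.45,9.77,121.81])
for p in [(317,176),(317,230),(317,330)]:
    P=onz(c,*p,121.8+18.6); print('pin',P,(T.T@(P-s)).round(2))
# side view of plate centre done; eye disc
E
python3 - <<'E'
import cv2
b=cv2.imread('pics/d5.png'); cv2.imwrite('pics/d5z.png',cv2.resize(b[180:340,240:400],(600,600),interpolation=cv2.INTER_CUBIC))
E
```

```text
94 [29.88 29.57 29.76 29.57] [546.1  88.9  94. ] 78.09 78.05
97 [29.35 29.04 29.23 29.04] [546.   88.7  97. ] 78.09 78.05
100 [28.82 28.52 28.7  28.52] [545.8  88.6 100. ] 78.09 78.05
103 [28.29 28.   28.18 28.  ] [545.7  88.4 103. ] 78.09 78.05
106 [27.77 27.47 27.65 27.47] [545.6  88.2 106. ] 78.09 78.05
109 [27.24 26.95 27.12 26.95] [545.4  88.1 109. ] 78.09 78.05
112 [26.71 26.43 26.6  26.43] [545.3  87.9 112. ] 78.09 78.05
115 [26.18 25.9  26.07 25.9 ] [545.2  87.8 115. ] 78.09 78.05
pin [535.31088496  66.29692169 140.4       ] [-18.6   57.96   0.84]
pin [531.11332844  46.48406082 140.4       ] [-18.6   37.71   0.84]
pin [522.16610714   4.25181932 140.4       ] [-18.59  -5.46   0.84]
```

View pics/d5z.png

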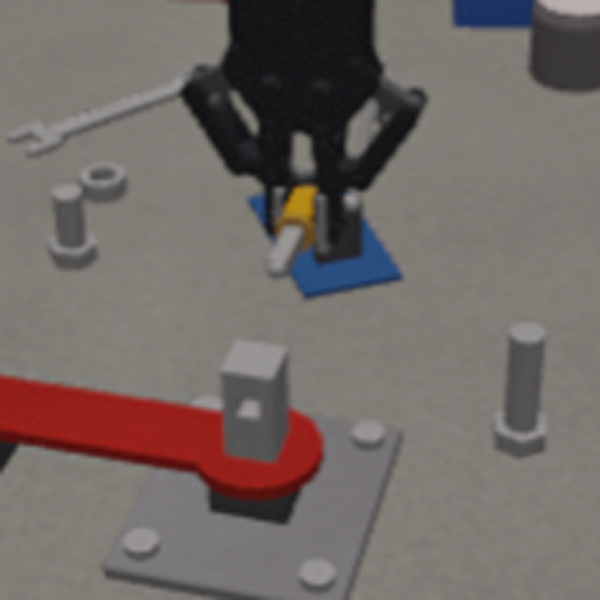

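```bash
cat >> h.py <<'E'
AX=np.array([545.7,88.4]); 
def rel():
    s=ctrl.sense(); T=R.from_rotvec(s['ee_rot']).as_matrix(); y=np.radians(78.05); u=np.array([np.cos(y),np.sin(y)]); n=np.array([np.sin(y),-np.cos(y)])
    d=s['position'][:2]-AX
    print('t %.2f along %.2f lat %.2f (want -0.84) pinz %.2f yaw %.2f pitch %.2f roll %.2f F uvz %.2f %.2f %.2f gap %.3f'%(s['t'],d@u,d@n,s['position'][2]+18.6,np.degrees(np.arctan2(T[1,1],T[0,1])),np.degrees(np.arcsin(T[2,1])),np.degrees(np.arcsin(T[2,2])),s['force'][:2]@u,s['force'][:2]@n,s['force'][2],s['finger_gap']), 'torque',s['wrist_torque'].round(2))
E
python3 -c "
from h import *
rel()"
```

```text
t 5.33 along -82.25 lat -5.75 (want -0.84) pinz 141.15 yaw 77.93 pitch -0.01 roll -0.02 F uvz 0.51 -0.00 -3.42 gap 0.174 torque [0.01 0.04 0.01]
```

```bash
python3 -m handwheel '[0,-0.007,0.005,0,0,0,0,0.015,-0.007,0.005,0,0,0,0,0.035,-0.007,0.005,0,0,0,0,0.05,-0.007,0.005,0,0,0,0,0.061,-0.007,0.005,0,0,0,0,0.061,-0.007,0.005,0,0,0,0,0.061,-0.007,0.005,0,0,0,0,0.061,-0.007,0.005,0,0,0,0]'
python3 -c "
from h import *
rel()
import pickle
pickle.dump(ctrl.calibration('wrist'),open('w6.pkl','wb'))
snap('wrist','w6')
a=snap('scene','s6');b=snap('side','d6'); rel()
cv2.imwrite('pics/j6.png',np.hstack([cv2.resize(a[200:330,320:430],(380,450))[:,:,::-1],cv2.resize(b[220:340,270:370],(400,450))[:,:,::-1]]))"
```

```text
t: 6.0
position: [527.5, 1.8, 62.9]
ee_rot: [0.164, 1.563, -0.165]
force: [0.3, 0.1, -3.0]
finger_gap: 0.177
t 6.00 along -88.45 lat 0.12 (want -0.84) pinz 81.47 yaw 77.99 pitch 0.01 roll 0.10 F uvz 0.17 0.22 -3.01 gap 0.177 torque [-0.01 -0.02  0.  ]
t 6.15 along -88.14 lat 0.19 (want -0.84) pinz 81.84 yaw 78.02 pitch 0.01 roll 0.15 F uvz -0.95 0.52 -3.30 gap 0.175 torque [-0.02 -0.02 -0.01]
```

View pics/w6.png

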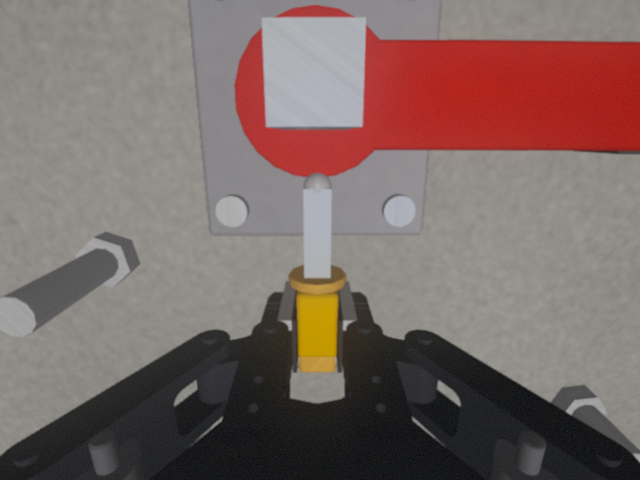

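View pics/j6.png

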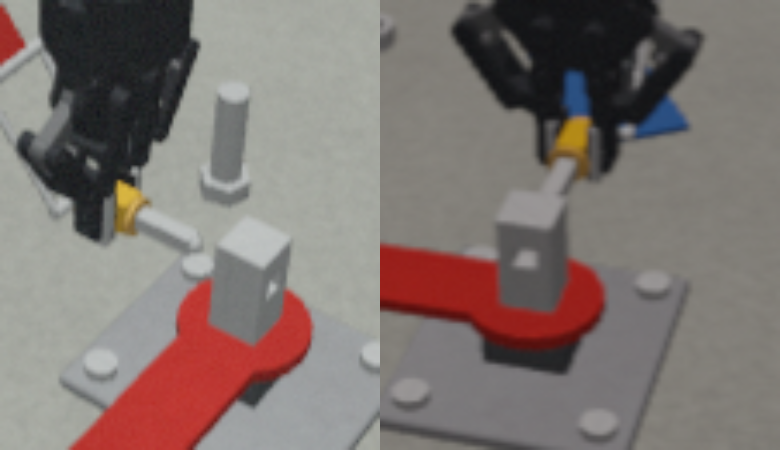

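```bash
python3 - <<'E'
from h import *
import pickle
c=pickle.load(open('w6.pkl','rb'));im=cv2.imread('pics/w6.png'); hsv=cv2.cvtColor(im,cv2.COLOR_BGR2HSV)
m=cv2.inRange(hsv,(0,0,0),(180,90,255)); m2=np.zeros_like(m); m2[8:160,255:375]=m[8:160,255:375]
n,l,st,ce=cv2.connectedComponentsWithStats(m2); print(st[1:])
g=im[:,:,2].astype(int)-im[:,:,1]
def edge(a):  # subpixel crossings of redness
    t=(a.max()+a.min())/2; i=np.where((a[:-1]<t)!=(a[1:]<t))[0]; return [round(float(j+(t-a[j])/(a[j+1]-a[j])),2) for j in i]
for v in (30,60,90,110,118): print(v,[x+240 for x in edge(g[v,240:385])], )
for u in (285,310,340): print(u,edge(g[0:150,u]), im[118:134,u].tolist()[::2])
E
```

```text
[[  255     8   120   122 12053]
 [  255   149    11    11    60]
 [  364   150    11    10    57]]
30 [258.41, 261.42, 365.59000000000003, 370.71000000000004]
60 [262.49, 364.48]
90 [263.47, 363.58]
110 [264.46, 362.88]
118 [264.73, 362.65]
285 [11.01, 16.38, 129.22] [[188, 180, 178], [188, 179, 177], [185, 177, 174], [187, 177, 176], [163, 155, 154], [96, 93, 107], [69, 69, 165], [57, 57, 180]]
310 [5.07, 16.42, 129.3] [[185, 176, 175], [186, 177, 176], [185, 176, 175], [186, 176, 173], [160, 152, 152], [111, 109, 119], [72, 71, 164], [56, 59, 180]]
340 [9.09, 16.38, 129.23] [[189, 179, 177], [188, 178, 176], [188, 178, 177], [188, 178, 177], [161, 153, 153], [96, 95, 109], [68, 68, 165], [59, 60, 182]]
```

```bash
python3 - <<'E'
from h import *
import pickle
c=pickle.load(open('w6.pkl','rb'))
Q=[(261.0,16.4),(366.0,16.4),(362.4,126.6),(265.05,126.6)]
T=R.from_rotvec([0.164,1.563,-0.165]).as_matrix(); s=np.array([527.5,1.8,62.9])
for z in range(98,108,2):
    P=np.array([onz(c,*q,z) for q in Q]); d=[np.linalg.norm(P[i]-P[(i+1)%4]) for i in range(4)]
    e=(P[0]+P[1]-P[2]-P[3]); f=(P[1]+P[2]-P[0]-P[3])
    print(z,np.round(d,2),P.mean(0).round(1),np.degrees(np.arctan2(e[1],e[0])).round(2),(np.degrees(np.arctan2(f[1],f[0]))+90).round(2),(T.T@(P.mean(0)-s)).round(2))
# hole from far-side plane in side & scene
for nm,f,pts in (('side','d6',0),('scene','s6',0)):
    im=cv2.imread('pics/%s.png'%f); 
a=cv2.imread('pics/s6.png')[255:305,370:415]; b=cv2.imread('pics/d6.png')[260:315,290:335]
cv2.imwrite('pics/j7.png',np.hstack([cv2.resize(a,(400,500),interpolation=cv2.INTER_CUBIC),cv2.resize(b,(400,500),interpolation=cv2.INTER_CUBIC)]))
E
```

```text
98 [29.09 29.19 29.26 29.17] [545.8  89.1  98. ] 77.97 78.0 [-35.14  89.19  -0.18]
100 [28.54 28.64 28.71 28.63] [545.8  88.8 100. ] 77.97 78.0 [-37.14  88.86  -0.16]
102 [28.   28.09 28.16 28.08] [545.7  88.5 102. ] 77.97 78.0 [-39.14  88.54  -0.15]
104 [27.45 27.54 27.61 27.53] [545.7  88.2 104. ] 77.97 78.0 [-41.14  88.22  -0.13]
106 [26.9  27.   27.06 26.98] [545.6  87.8 106. ] 77.97 78.0 [-43.14  87.9   -0.11]
```

View pics/j7.png

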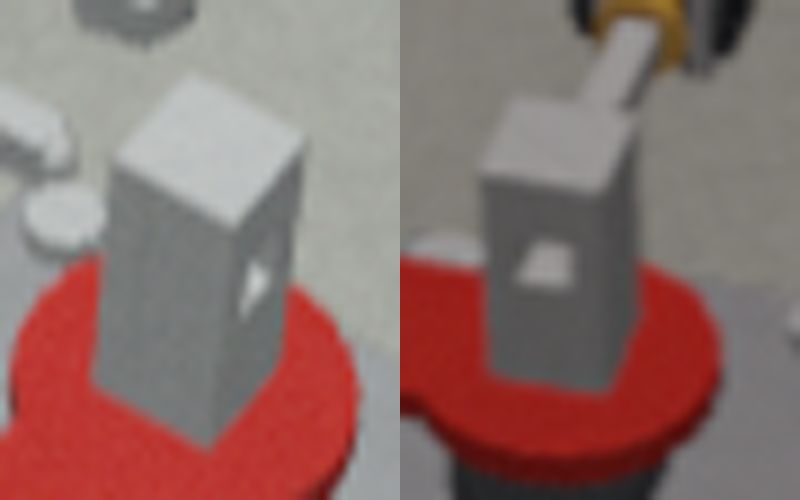

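```bash
python3 - <<'E'
from h import *
im=cv2.imread('pics/w6.png').astype(float)
g=im.sum(2)
for v in (192,205,220,235,250,262):
    a=g[v-1:v+2,290:346].mean(0); d=np.diff(a); i=np.argmax(np.abs(d[:28])); j=28+np.argmax(np.abs(d[28:]))
    def c(i): w=np.abs(d[i-2:i+3]); return (w*(np.arange(i-2,i+3)+.5)).sum()/w.sum()
    print(v,290+c(i),290+c(j),290+(c(i)+c(j))/2)
hsv=cv2.cvtColor(im.astype(np.uint8),cv2.COLOR_BGR2HSV);m=cv2.inRange(hsv,(15,120,70),(35,255,255))
for v in (270,276,282,300,330,350):
    q=np.nonzero(m[v,280:356])[0]+280; print(v,q.min(),q.max())
E
python3 -c "
from h import *
for i in range(4): rel()"
```

```text
192 302.7527173913044 331.2764350453172 317.01457621831076
205 302.63953488372096 330.97814207650276 316.80883848011183
220 302.9431486880467 330.7985915492958 316.87087011867123
235 303.17123287671234 330.780303030303 316.97576795350767
250 303.3491228070175 330.51704545454544 316.9330841307815
262 303.5729927007299 330.2641509433962 316.9185718220631
270 294 340
276 290 344
282 290 344
300 296 338
330 297 337
350 297 337
t 6.15 along -88.14 lat 0.19 (want -0.84) pinz 81.84 yaw 78.02 pitch 0.01 roll 0.15 F uvz -0.95 0.52 -3.30 gap 0.175 torque [-0.02 -0.02 -0.01]
t 6.15 along -88.14 lat 0.19 (want -0.84) pinz 81.84 yaw 78.02 pitch 0.01 roll 0.15 F uvz -0.95 0.52 -3.30 gap 0.175 torque [-0.02 -0.02 -0.01]
t 6.15 along -88.14 lat 0.19 (want -0.84) pinz 81.84 yaw 78.02 pitch 0.01 roll 0.15 F uvz -0.95 0.52 -3.30 gap 0.175 torque [-0.02 -0.02 -0.01]
t 6.15 along -88.14 lat 0.19 (want -0.84) pinz 81.84 yaw 78.02 pitch 0.01 roll 0.15 F uvz -0.95 0.52 -3.30 gap 0.175 torque [-0.02 -0.02 -0.01]
```

```bash
python3 -m handwheel '[0.0013,0,-0.0009,0,0,0,0,0.0013,0.004,-0.0009,0,0,0,0,0.0013,0.008,-0.0009,0,0,0,0,0.0013,0.011,-0.0009,0,0,0,0,0.0013,0.011,-0.0009,0,0,0,0]'; python3 -c "
from h import *
rel()"
python3 -m handwheel '[0,0.002,0,0,0,0,0,0,0.004,0,0,0,0,0,0,0.004,0,0,0,0,0]'; python3 -c "
from h import *
rel()"
```

```text
t: 6.57
position: [528.1, 14.0, 60.6]
ee_rot: [0.164, 1.564, -0.163]
force: [-0.1, 0.4, -3.2]
finger_gap: 0.178
t 6.57 along -76.48 lat -1.81 (want -0.84) pinz 79.22 yaw 78.06 pitch 0.01 roll 0.01 F uvz 0.35 -0.19 -3.17 gap 0.178 torque [-0.01 -0.03 -0.06]
t: 6.82
position: [528.8, 17.5, 60.5]
ee_rot: [0.164, 1.565, -0.164]
force: [0.1, -0.3, -2.9]
finger_gap: 0.18
t 6.82 along -72.88 lat -1.81 (want -0.84) pinz 79.12 yaw 78.03 pitch 0.00 roll -0.00 F uvz -0.30 0.19 -2.89 gap 0.180 torque [-0.03 -0.02 -0.03]
```

```bash
cat > al.py <<'E'
from h import *
import sys
rel(); c=ctrl.calibration('wrist')
im=snap('wrist',sys.argv[1])[:,:,::-1]; rel()
g=im[:,:,2].astype(int)-im[:,:,1]
def edge(a):
    t=(a.max()+a.min())/2; i=np.where((a[:-1]<t)!=(a[1:]<t))[0]; return [round(float(j+(t-a[j])/(a[j+1]-a[j])),2) for j in i]
for v in (20,40,70,100): print(v,[x+220 for x in edge(g[v,220:400])])
for u in (285,345): print(u,edge(g[0:200,u]))
G=im.astype(float).sum(2)
for v in (195,210):
    a=G[v-1:v+2,290:346].mean(0); d=np.diff(a); i=np.argmax(np.abs(d[:28])); j=28+np.argmax(np.abs(d[28:]))
    cc=lambda i:(np.abs(d[i-2:i+3])*(np.arange(i-2,i+3)+.5)).sum()/np.abs(d[i-2:i+3]).sum()
    print(v,290+cc(i),290+cc(j))
E
python3 al.py w8
```

```text
t 6.82 along -72.88 lat -1.81 (want -0.84) pinz 79.12 yaw 78.03 pitch 0.00 roll -0.00 F uvz -0.30 0.19 -2.89 gap 0.180 torque [-0.03 -0.02 -0.03]
t 6.87 along -73.04 lat -1.79 (want -0.84) pinz 79.11 yaw 78.03 pitch -0.00 roll 0.00 F uvz 0.56 -0.44 -3.84 gap 0.179 torque [ 0.   -0.01 -0.02]
20 [221.0, 223.0, 238.0, 238.0, 240.0, 241.0, 242.32999999999998, 244.5, 246.0, 250.5, 251.5, 256.5, 257.5, 258.33, 260.0, 273.0, 275.0, 275.0, 277.0, 278.5, 280.0, 282.33, 285.0, 285.0, 287.0, 318.67, 319.33, 320.67, 321.5, 324.5, 326.0, 327.5, 330.0, 336.0, 337.5, 340.0, 342.0, 342.0, 343.5, 350.0, 352.0, 357.0, 363.5, 369.0, 370.5, 396.0, 398.0, 398.0]
40 [222.0, 222.0, 225.0, 225.0, 228.0, 228.0, 237.0, 237.0, 240.0, 240.0, 243.0, 244.0, 246.0, 246.0, 249.0, 249.0, 253.0, 255.0, 258.33, 260.0, 262.0, 262.0, 264.5, 266.0, 268.0, 270.5, 272.75, 274.33, 276.0, 277.0, 279.67, 281.33, 283.0, 283.0, 285.5, 292.0, 295.0, 301.5, 303.0, 304.5, 307.33, 319.75, 320.5, 322.67, 324.0, 324.0, 326.0, 331.67, 333.67, 334.5, 335.5, 347.67, 348.5, 350.0, 352.0, 353.5, 354.5, 355.5, 356.5, 357.5, 360.5, 362.0, 364.0, 373.0, 375.0, 375.0, 377.5, 378.33000000000004, 379.66999999999996, 380.5, 383.0, 386.5, 388.0, 390.0, 392.33000000000004, 395.5, 398.0]
70 [263.2, 375.51]
100 [244.54, 269.51, 371.19]
285 [53.67, 78.2, 181.54]
345 [49.4, 78.25, 181.6]
195 302.41643454038996 331.451566951567
210 303.0249343832021 331.16379310344826
```

View pics/w8.png

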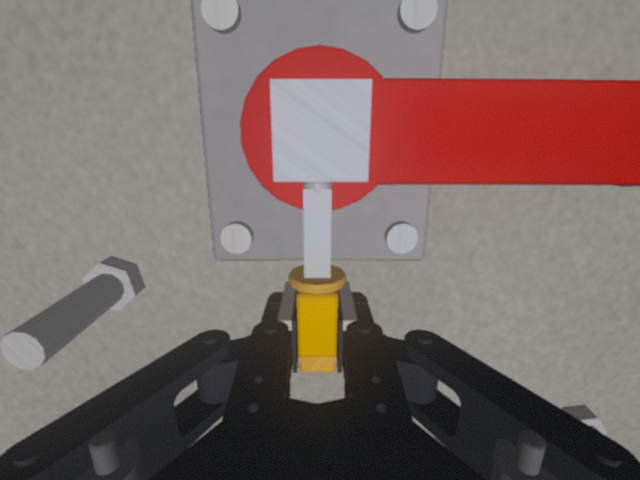

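```bash
python3 -m handwheel '[0,-0.003,0,0,0,0,0,-0.0012,-0.003,0.00095,0,0,0,0,-0.0012,-0.003,0.00095,0,0,0,0,-0.0012,-0.003,0.00095,0,0,0,0,-0.0012,-0.003,0.00095,0,0,0,0]'; python3 al.py w9 | grep -v '^[24]0'
```

```text
t: 7.28
position: [529.1, 13.9, 61.8]
ee_rot: [0.164, 1.564, -0.164]
force: [0.5, -0.7, -4.0]
finger_gap: 0.178
t 7.28 along -76.31 lat -0.78 (want -0.84) pinz 80.38 yaw 78.00 pitch -0.00 roll 0.00 F uvz -0.55 0.58 -3.95 gap 0.178 torque [ 0.01 -0.   -0.08]
t 7.33 along -76.28 lat -0.84 (want -0.84) pinz 80.35 yaw 78.01 pitch -0.00 roll -0.00 F uvz -0.23 -0.04 -3.91 gap 0.177 torque [-0.03 -0.04 -0.04]
70 [253.39, 265.44, 367.75, 381.4]
100 [240.56, 266.42, 366.78]
285 [44.3, 65.36, 169.34, 195.55]
345 [42.49, 65.42, 169.37, 197.17]
195 302.39764868603044 331.48326359832635
210 302.9328767123288 331.09941520467834
```

```bash
python3 -m handwheel '[0,0.0015,0,0,0,0,0,0,0.003,0,0,0,0,0,0,0.004,0,0,0,0,0,0,0.004,0,0,0,0,0]'; python3 -c "
from h import *
rel()"
python3 -m handwheel '[0,0.001,0,0,0,0,0,0,0.002,0,0,0,0,0,0,0.002,0,0,0,0,0]'; python3 -c "
from h import *
rel()"
```

```text
t: 7.67
position: [530.0, 18.2, 61.7]
ee_rot: [0.164, 1.565, -0.164]
force: [0.8, 0.3, -3.5]
finger_gap: 0.18
t 7.67 along -71.94 lat -0.85 (want -0.84) pinz 80.33 yaw 78.03 pitch 0.00 roll 0.00 F uvz 0.49 0.77 -3.47 gap 0.180 torque [0.01 0.03 0.06]
t: 7.92
position: [530.4, 20.1, 61.7]
ee_rot: [0.164, 1.565, -0.164]
force: [-1.0, -0.4, -3.3]
finger_gap: 0.175
t 7.92 along -70.03 lat -0.84 (want -0.84) pinz 80.34 yaw 78.02 pitch 0.00 roll -0.00 F uvz -0.58 -0.85 -3.26 gap 0.175 torque [-0.   -0.    0.06]
```

```bash
python3 -m handwheel '[0,0.001,0,0,0,0,0,0,0.002,0,0,0,0,0,0,0.003,0,0,0,0,0,0,0.003,0,0,0,0,0]'; python3 -c "
from h import *
rel()"
python3 -m handwheel '[0,0.001,0,0,0,0,0,0,0.002,0,0,0,0,0,0,0.003,0,0,0,0,0,0,0.003,0,0,0,0,0]'; python3 al.py w10 | grep -v '^[24]0'
```

```text
t: 8.25
position: [531.0, 23.0, 61.7]
ee_rot: [0.164, 1.564, -0.164]
force: [0.4, 0.2, -3.4]
finger_gap: 0.175
t 8.25 along -67.02 lat -0.82 (want -0.84) pinz 80.35 yaw 78.02 pitch 0.00 roll 0.00 F uvz 0.28 0.33 -3.38 gap 0.175 torque [-0.08  0.02  0.03]
t: 8.58
position: [531.7, 25.9, 61.8]
ee_rot: [0.164, 1.564, -0.164]
force: [-1.1, -0.4, -3.7]
finger_gap: 0.176
t 8.58 along -64.05 lat -0.81 (want -0.84) pinz 80.36 yaw 78.02 pitch 0.00 roll 0.01 F uvz -0.59 -0.95 -3.75 gap 0.176 torque [0.01 0.04 0.02]
t 8.63 along -64.11 lat -0.86 (want -0.84) pinz 80.32 yaw 78.03 pitch -0.00 roll -0.00 F uvz 0.17 -0.10 -4.04 gap 0.174 torque [-0. -0. -0.]
70 [304.55, 329.05]
100 [255.24, 379.22]
285 [76.05, 112.51]
345 [74.21, 112.51]
195 312.6904761904762 330.05
210 302.8848167539267 331.3014705882353
```

View pics/w10.png

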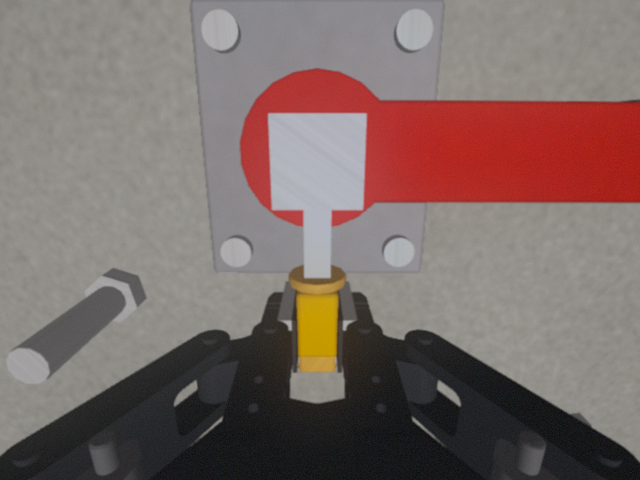

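```bash
python3 -m handwheel '[0,0.0015,0,0,0,0,0,0,0.003,0,0,0,0,0,0,0.0045,0,0,0,0,0,0,0.006,0,0,0,0,0,0,0.0075,0,0,0,0,0,0,0.009,0,0,0,0,0,0,0.010,0,0,0,0,0,0,0.010,0,0,0,0,0]'; python3 -c "
from h import *
rel()"
python3 -m handwheel '[0,0.0015,0,0,0,0,0,0,0.003,0,0,0,0,0,0,0.0045,0,0,0,0,0,0,0.006,0,0,0,0,0,0,0.0075,0,0,0,0,0,0,0.009,0,0,0,0,0,0,0.010,0,0,0,0,0,0,0.010,0,0,0,0,0]'; python3 -c "
from h import *
rel()"
```

```text
t: 9.3
position: [533.7, 35.8, 61.7]
ee_rot: [0.164, 1.565, -0.164]
force: [-0.6, 0.3, -4.1]
finger_gap: 0.172
t 9.30 along -53.99 lat -0.84 (want -0.84) pinz 80.32 yaw 78.03 pitch 0.00 roll -0.00 F uvz 0.13 -0.67 -4.06 gap 0.172 torque [-0.02  0.07  0.01]
t: 9.97
position: [535.8, 45.5, 61.7]
ee_rot: [0.164, 1.565, -0.164]
force: [-0.4, 0.1, -4.0]
finger_gap: 0.176
t 9.97 along -43.98 lat -0.83 (want -0.84) pinz 80.33 yaw 78.03 pitch 0.00 roll 0.00 F uvz 0.00 -0.38 -4.02 gap 0.176 torque [-0.02 -0.05  0.02]
```

```bash
python3 -m handwheel '[0,0.0015,0,0,0,0,0,0,0.003,0,0,0,0,0,0,0.0045,0,0,0,0,0,0,0.006,0,0,0,0,0,0,0.007,0,0,0,0,0,0,0.007,0,0,0,0,0]'; python3 -c "
from h import *
rel()"
python3 -m handwheel '[0,0.0005,0,0,0,0,0,0,0.001,0,0,0,0,0,0,0.001,0,0,0,0,0]'; python3 -c "
from h import *
rel()"

```

```text
t: 10.47
position: [537.2, 52.4, 61.7]
ee_rot: [0.164, 1.565, -0.164]
force: [-0.5, 0.1, -3.0]
finger_gap: 0.173
t 10.47 along -37.01 lat -0.81 (want -0.84) pinz 80.35 yaw 78.03 pitch 0.00 roll 0.00 F uvz -0.01 -0.50 -2.96 gap 0.173 torque [-0.03  0.   -0.01]
t: 10.72
position: [537.4, 53.2, 61.7]
ee_rot: [0.164, 1.565, -0.164]
force: [1.0, 0.6, -4.4]
finger_gap: 0.178
t 10.72 along -36.16 lat -0.82 (want -0.84) pinz 80.33 yaw 78.02 pitch 0.00 roll 0.00 F uvz 0.77 0.88 -4.35 gap 0.178 torque [ 0.   -0.01 -0.02]
```

```bash
for i in 1 2; do python3 -m handwheel '[0,0.0004,0,0,0,0,0,0,0.0008,0,0,0,0,0,0,0.0008,0,0,0,0,0]' >/dev/null; python3 -c "
from h import *
rel()"; done; python3 al.py w11 | grep -v '^[24]0'

```

```text
t 10.97 along -35.39 lat -0.81 (want -0.84) pinz 80.32 yaw 78.02 pitch -0.00 roll 0.00 F uvz -0.87 -0.72 -3.05 gap 0.176 torque [ 0.01 -0.03  0.01]
t 11.22 along -34.56 lat -0.82 (want -0.84) pinz 80.32 yaw 78.02 pitch 0.00 roll -0.00 F uvz 0.82 0.07 -4.14 gap 0.178 torque [-0.02  0.1  -0.  ]
t 11.22 along -34.56 lat -0.82 (want -0.84) pinz 80.32 yaw 78.02 pitch 0.00 roll -0.00 F uvz 0.82 0.07 -4.14 gap 0.178 torque [-0.02  0.1  -0.  ]
t 11.27 along -34.58 lat -0.83 (want -0.84) pinz 80.33 yaw 78.02 pitch -0.00 roll 0.00 F uvz -0.87 1.00 -3.38 gap 0.178 torque [-0.01 -0.   -0.03]
70 [224.5, 226.75, 228.75, 229.5, 230.5, 233.25, 234.75, 235.5, 236.25, 238.5, 239.25, 241.5, 242.5, 243.25, 247.75, 249.75, 251.5, 255.5, 257.5, 267.5, 269.25, 270.75, 272.5, 273.5, 275.5, 277.5, 280.5, 284.5, 288.25, 290.25, 291.75, 293.5, 306.5, 308.5, 309.5, 311.38, 315.62, 316.5, 318.5, 319.25, 322.83, 325.5, 329.25, 330.75, 331.5, 332.5, 333.5, 334.5, 337.25, 340.5, 341.5, 343.75, 344.5, 345.25, 346.5, 348.25, 349.5, 354.75, 355.25, 356.75, 357.5, 358.5, 360.16999999999996, 361.83000000000004, 368.5, 369.25, 372.75, 373.5, 374.5, 379.5, 383.75, 384.5, 386.5, 387.75, 391.5, 392.25, 396.75, 397.25]
100 [241.5, 242.5, 243.75, 251.75, 252.17000000000002, 255.75, 256.17, 274.83, 275.25, 297.5, 298.25, 310.83, 311.17, 352.83000000000004, 353.25, 356.75, 357.5, 365.5, 366.5, 372.75, 373.25, 374.75, 375.5, 377.5, 378.5, 391.83000000000004]
285 [147.3, 191.08]
345 [145.42, 187.42]
195 302.47170971709716 331.36346396965865
210 297.7631578947368 340.64285714285717
```

View pics/w11.png

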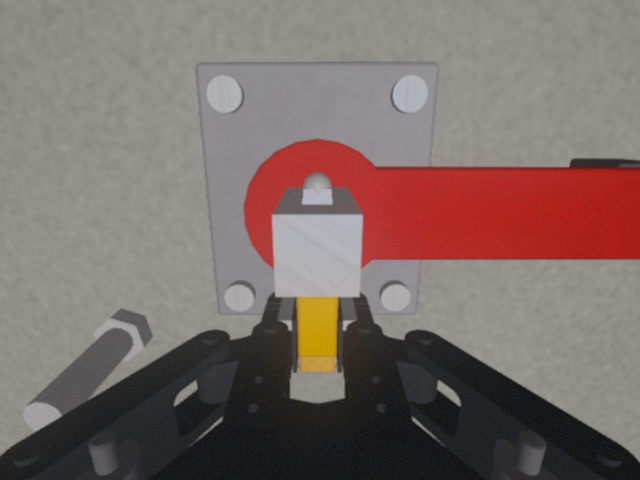

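```bash
for i in 1 2; do python3 -m handwheel '[0,0.0004,0,0,0,0,0,0,0.0007,0,0,0,0,0,0,0.0007,0,0,0,0,0]' >/dev/null; python3 -c "
from h import *
rel()"; done

```

```text
t 11.52 along -33.90 lat -0.84 (want -0.84) pinz 80.31 yaw 78.02 pitch -0.01 roll -0.00 F uvz -0.39 0.78 -4.35 gap 0.174 torque [-0.04 -0.04  0.03]
t 11.77 along -33.87 lat -0.83 (want -0.84) pinz 80.32 yaw 78.03 pitch -0.08 roll -0.01 F uvz -4.14 0.09 -2.23 gap 0.175 torque [-0.68  0.19  0.02]
```

```bash
python3 -m handwheel '[0,0.0004,0,0,0,0,0,0,0.0008,0,0,0,0,0,0,0.0008,0,0,0,0,0]'; python3 -c "
from h import *
rel()
b=snap('side','d12'); a=snap('scene','s12')
cv2.imwrite('pics/j12.png',np.hstack([cv2.resize(a[230:330,330:430],(400,400),interpolation=2)[:,:,::-1],cv2.resize(b[220:320,260:360],(400,400),interpolation=2)[:,:,::-1]]))"
```

```text
t: 12.02
position: [537.9, 55.4, 61.8]
ee_rot: [0.161, 1.565, -0.166]
force: [-2.9, -8.0, -2.0]
finger_gap: 0.175
t 12.02 along -33.85 lat -0.82 (want -0.84) pinz 80.35 yaw 78.04 pitch -0.18 roll -0.03 F uvz -8.39 -1.17 -2.01 gap 0.175 torque [-1.17  0.3   0.06]
```

View pics/j12.png

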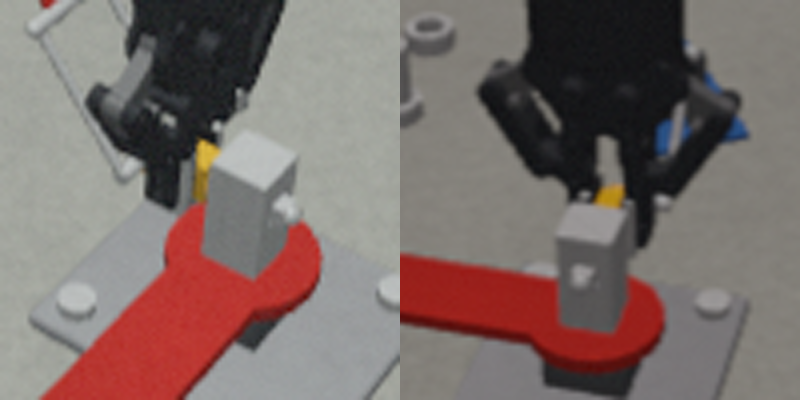

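```bash
python3 -m handwheel '[0,-0.001,0,0,0,0,0,0,-0.001,0,0,0,0,0.01,0,-0.001,0,0,0,0,0.02,0,-0.001,0,0,0,0,0.03,0,-0.001,0,0,0,0,0.03,0,-0.001,0,0,0,0,0.03]'; python3 -c "
from h import *
rel();snap('wrist','w13')"
```

```text
t: 12.62
position: [538.6, 56.3, 62.4]
ee_rot: [0.165, 1.563, -0.164]
force: [0.3, 1.0, -0.4]
finger_gap: 0.35
t 12.62 along -32.85 lat -0.26 (want -0.84) pinz 81.03 yaw 78.02 pitch 0.05 roll 0.08 F uvz 1.07 0.07 -0.43 gap 0.350 torque [0.03 0.03 0.03]
```

View pics/w13.png

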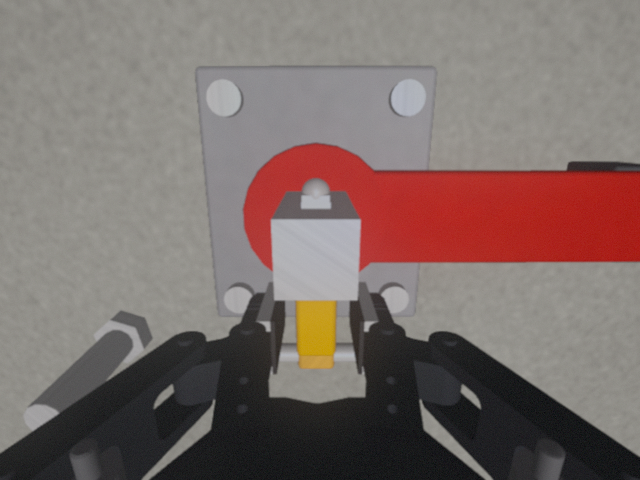

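```bash
python3 -m handwheel '[-0.01,0,0,0,0,0,0.03,-0.03,0,0,0,0,0,0.03,-0.06,0,0,0,0,0,0.03,-0.1,0,0,0,0,0,0.03,-0.14,0,0,0,0,0,0.02,-0.15,0,0,0,0,0,0.0,-0.15,0,0,0,0,0,0,-0.15,0,0,0,0,0,0,-0.15,0,0,0,0,0,0]'; python3 -c "
from h import *
import pickle
rel();pickle.dump(ctrl.calibration('wrist'),open('w14.pkl','wb'));w=snap('wrist','w14')
b=snap('side','d14'); a=snap('scene','s14')
cv2.imwrite('pics/j14.png',np.hstack([cv2.resize(a[180:330,290:440],(400,400),interpolation=2)[:,:,::-1],cv2.resize(b[180:330,230:380],(400,400),interpolation=2)[:,:,::-1]]))"
```

```text
t: 13.42
position: [536.9, 55.9, 209.9]
ee_rot: [0.164, 1.567, -0.164]
force: [-0.4, 0.1, -0.9]
finger_gap: -0.0
t 13.42 along -33.58 lat -1.87 (want -0.84) pinz 228.54 yaw 78.02 pitch -0.03 roll -0.16 F uvz -0.01 -0.38 -0.91 gap -0.000 torque [-0.01 -0.03  0.05]
```

View pics/w14.png

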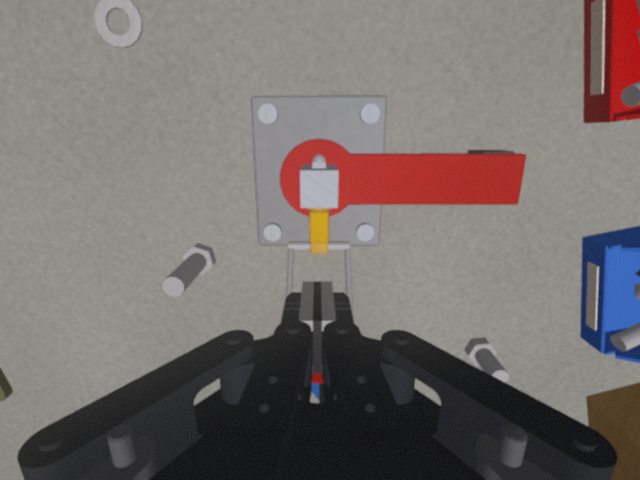

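View pics/j14.png

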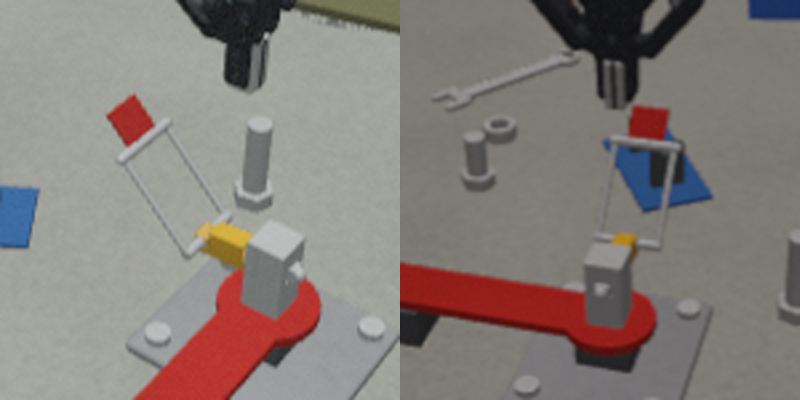

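```bash
python3 - <<'E'
from h import *
cs,cd=ctrl.calibration('scene'),ctrl.calibration('side')
a=cv2.imread('pics/s14.png');b=cv2.imread('pics/d14.png')
def cen(im,x0,x1,y0,y1):
    h=cv2.cvtColor(im,cv2.COLOR_BGR2HSV); m=cv2.inRange(h,(0,120,60),(8,255,255))|cv2.inRange(h,(172,120,60),(180,255,255)); 
    z=np.zeros_like(m); z[y0:y1,x0:x1]=m[y0:y1,x0:x1]; M=cv2.moments(z,True); print(M['m00'],cv2.boundingRect(z)); return M['m10']/M['m00'],M['m01']/M['m00']
p=cen(a,325,355,210,240); q=cen(b,460-230+230-0,490,0,1) if 0 else cen(b,455-0,490,210,240) if 0 else cen(b,230+int(620/4*1.5)-230+0,490,215,240) if 0 else cen(b,310,340,180,236)
y=np.radians(78.05); u=np.array([np.cos(y),np.sin(y)]); n=np.array([np.sin(y),-np.cos(y)])
def show(nm,P,e):
    d=P[:2]-AX; print(nm,P.round(1),'err',round(e,2),'along',round(d@u,1),'lat',round(d@n,1))
show('tab',*tri(cs,p,cd,q))
k=150/400
def S(x,y): return 290+x*k,180+y*k
def D(x,y): return 230+(x-400)*k,180+y*k
show('barR?',*tri(cs,S(120,159),cd,D(615,140))); show('barL?',*tri(cs,S(168,123),cd,D(680,148)))
show('hingeA',*tri(cs,S(187,252),cd,D(598,239))); show('hingeB',*tri(cs,S(229,217),cd,D(660,244)))
show('tip',*tri(cs,S(299,272),cd,D(601,290)))
E
```

```text
181.0 (330, 216, 18, 18)
154.0 (316, 220, 15, 13)
tab [520.8 -26.9 146.1] err 0.32 along -117.9 lat -0.5
barR? [546.2 -22.1 131.3] err 0.12 along -108.0 lat 23.4
barL? [494.7  -9.7 131.6] err 1.81 along -106.5 lat -29.6
hingeA [556.5  33.8  76. ] err 2.23 along -51.2 lat 21.8
hingeB [508.9  44.9  77.5] err 3.33 along -50.2 lat -27.0
tip [548.5 109.1  84.1] err 0.92 along 20.9 lat -1.5
```

```bash
python3 -m handwheel '[0,-0.04,0.0005,0,0,0,0,0,-0.08,0.0005,0,0,0,0,0,-0.116,0.0005,0,0,0,0,0,-0.116,0.0005,0,0,0,0,0.03,-0.116,0.0005,0,0,0,0,0.06,-0.116,0.0005,0,0,0,0,0.082,-0.116,0.0005,0,0,0,0,0.082,-0.116,0.0005,0,0,0,0,0.082,-0.116,0.0005,0,0,0,0]'; python3 -c "
from h import *
rel();w=snap('wrist','w15')
b=snap('side','d15'); a=snap('scene','s15')
cv2.imwrite('pics/j15.png',np.hstack([cv2.resize(a[160:330,270:440],(400,400),interpolation=2)[:,:,::-1],cv2.resize(b[160:330,230:400],(400,400),interpolation=2)[:,:,::-1]]))"
```

```text
t: 14.32
position: [512.9, -57.1, 127.6]
ee_rot: [0.165, 1.57, -0.164]
force: [1.3, 0.3, 0.8]
finger_gap: -0.005
t 14.32 along -149.17 lat -1.97 (want -0.84) pinz 146.18 yaw 78.02 pitch 0.01 roll -0.29 F uvz 0.59 1.15 0.80 gap -0.005 torque [-0.02 -0.04 -0.  ]
```

View pics/w15.png

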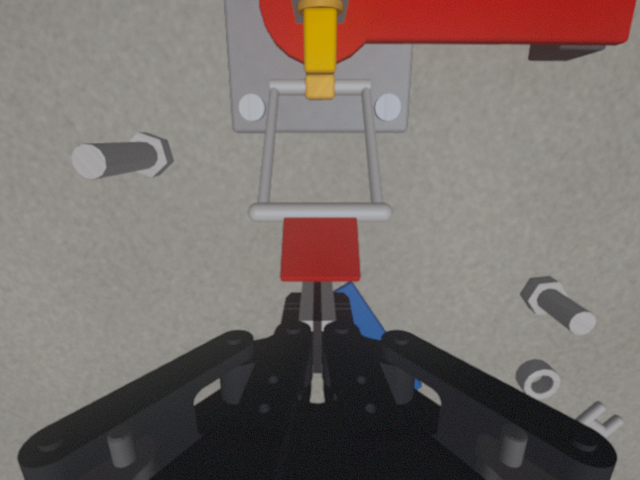

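View pics/j15.png

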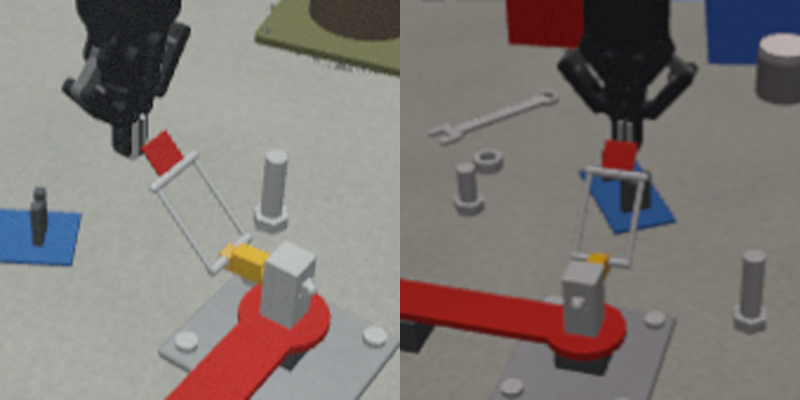

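```bash
python3 -m handwheel '[-0.002,0.01,0.001,0,0,0,0,-0.01,0.022,0.001,0,0,0,0,-0.019,0.034,0.001,0,0,0,0,-0.027,0.046,0.001,0,0,0,0,-0.034,0.058,0.001,0,0,0,0,-0.041,0.07,0.001,0,0,0,0,-0.045,0.078,0.001,0,0,0,0,-0.047,0.084,0.001,0,0,0,0,-0.047,0.084,0.001,0,0,0,0]'; python3 -c "
from h import *
rel();w=snap('wrist','w16')
b=snap('side','d16'); a=snap('scene','s16')
cv2.imwrite('pics/j16.png',np.hstack([cv2.resize(a[160:330,270:440],(400,400),interpolation=2)[:,:,::-1],cv2.resize(b[160:330,230:400],(400,400),interpolation=2)[:,:,::-1]]))"
```

```text
t: 15.22
position: [533.2, 25.5, 177.2]
ee_rot: [0.163, 1.564, -0.163]
force: [0.1, -0.7, -0.4]
finger_gap: 0.003
t 15.22 along -64.09 lat 0.75 (want -0.84) pinz 195.83 yaw 78.11 pitch 0.02 roll 0.04 F uvz -0.68 0.29 -0.39 gap 0.003 torque [-0.09  0.05  0.04]
```

View pics/w16.png

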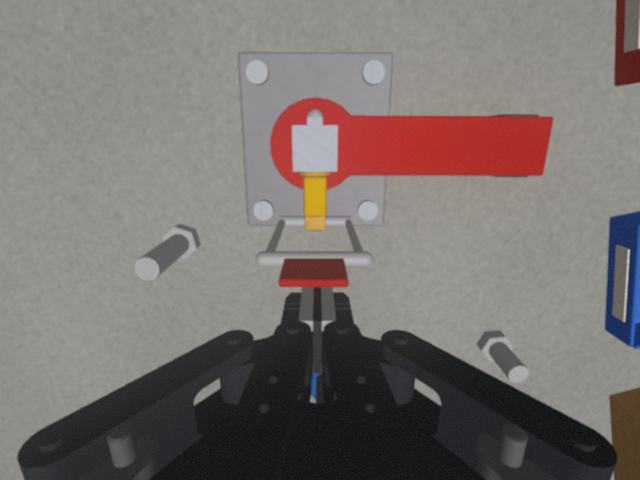

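View pics/j16.png

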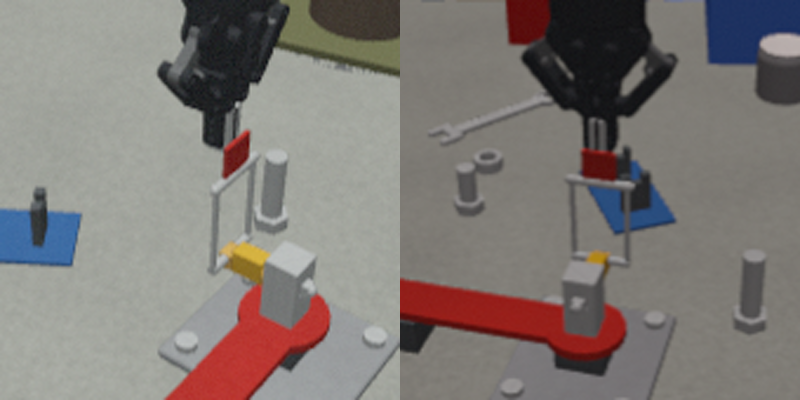

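```bash
python3 -m handwheel '[0.003,0.013,-0.001,0,0,0,0,0.005,0.025,-0.001,0,0,0,0,0.008,0.038,-0.001,0,0,0,0,0.013,0.05,-0.001,0,0,0,0,0.02,0.062,-0.001,0,0,0,0,0.028,0.072,-0.001,0,0,0,0,0.038,0.082,-0.001,0,0,0,0,0.048,0.089,-0.001,0,0,0,0,0.048,0.089,-0.001,0,0,0,0]'; python3 -c "
from h import *
rel();w=snap('wrist','w17')
b=snap('side','d17'); a=snap('scene','s17')
cv2.imwrite('pics/j17.png',np.hstack([cv2.resize(a[160:330,290:460],(400,400),interpolation=2)[:,:,::-1],cv2.resize(b[160:330,230:400],(400,400),interpolation=2)[:,:,::-1]]))"
```

```text
t: 16.12
position: [548.6, 112.8, 125.2]
ee_rot: [0.163, 1.57, -0.164]
force: [-1.0, -0.4, -0.2]
finger_gap: 0.003
t 16.12 along 24.49 lat -2.21 (want -0.84) pinz 143.85 yaw 78.10 pitch -0.07 roll -0.29 F uvz -0.60 -0.85 -0.22 gap 0.003 torque [0.03 0.06 0.02]
```

View pics/w17.png

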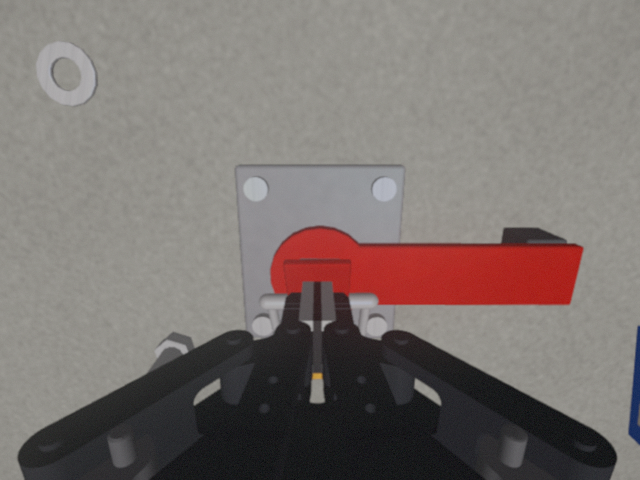

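View pics/j17.png

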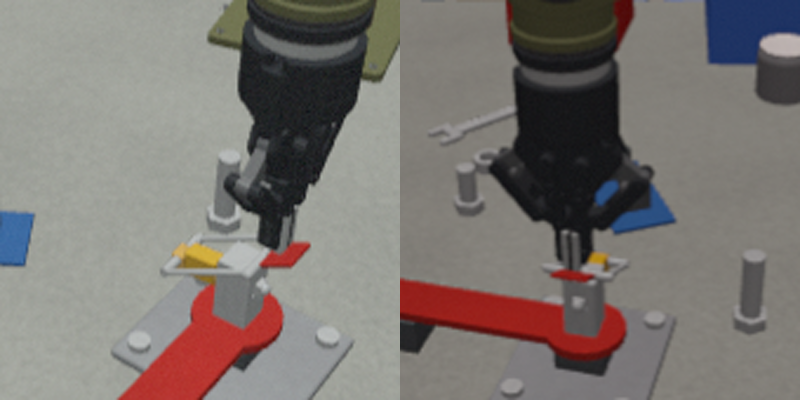

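```bash
python3 -m handwheel '[0,0.004,0.001,0,0,0,0,0.006,0.007,0.001,0,0,0,0,0.012,0.0105,0.001,0,0,0,0,0.019,0.014,0.001,0,0,0,0,0.0255,0.016,0.001,0,0,0,0,0.028,0.017,0.001,0,0,0,0,0.028,0.017,0.001,0,0,0,0]'; python3 -c "
from h import *
rel();w=snap('wrist','w18')
b=snap('side','d18'); a=snap('scene','s18')
cv2.imwrite('pics/j18.png',np.hstack([cv2.resize(a[160:330,290:460],(400,400),interpolation=2)[:,:,::-1],cv2.resize(b[160:330,230:400],(400,400),interpolation=2)[:,:,::-1]]))"
```

```text
t: 16.85
position: [553.9, 128.1, 99.2]
ee_rot: [0.164, 1.567, -0.164]
force: [-0.9, -0.4, 0.9]
finger_gap: 0.002
t 16.85 along 40.54 lat -0.17 (want -0.84) pinz 117.80 yaw 78.03 pitch -0.05 roll -0.14 F uvz -0.63 -0.81 0.94 gap 0.002 torque [0.05 0.   0.05]
```

View pics/w18.png

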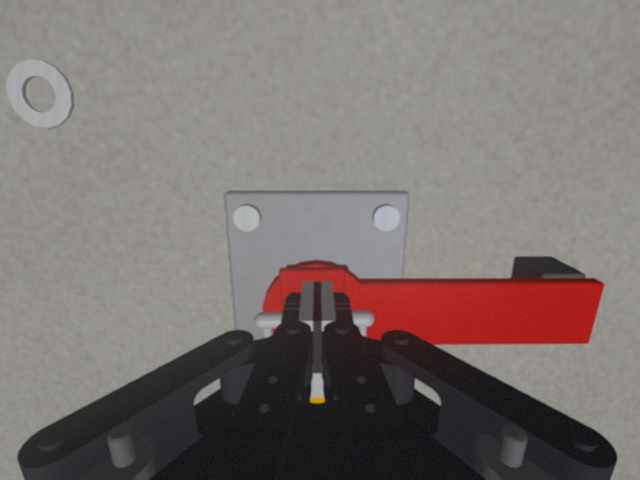

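View pics/j18.png

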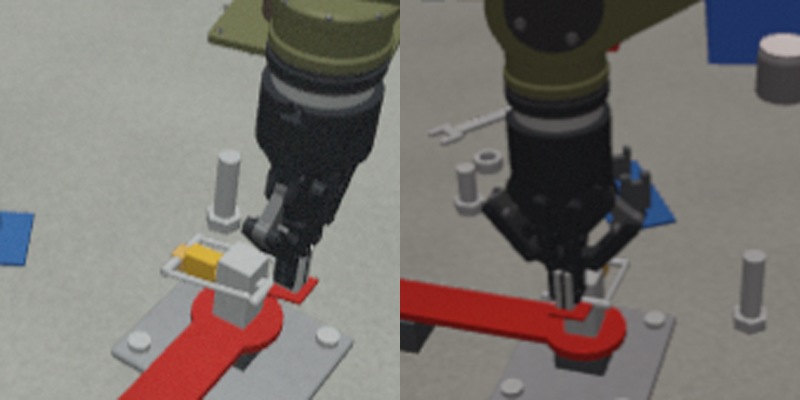

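```bash
python3 -m handwheel '[0.002,0.0005,0,0,0,0,0,0.004,0.001,0,0,0,0,0,0.006,0.0015,0,0,0,0,0,0.008,0.002,0,0,0,0,0,0.008,0.002,0,0,0,0,0]'; python3 -c "
from h import *
rel()"; python3 -m handwheel '[0.001,0,0,0,0,0,0,0.002,0,0,0,0,0,0,0.003,0,0,0,0,0,0,0.003,0,0,0,0,0,0]'; python3 -c "
from h import *
rel()"
```

```text
t: 17.42
position: [555.1, 130.0, 92.4]
ee_rot: [0.164, 1.565, -0.164]
force: [0.5, 0.6, 0.5]
finger_gap: -0.001
t 17.42 along 42.64 lat 0.63 (want -0.84) pinz 110.98 yaw 78.01 pitch 0.00 roll -0.01 F uvz 0.65 0.39 0.51 gap -0.001 torque [-0.05 -0.1  -0.01]
t: 17.75
position: [555.3, 130.0, 89.7]
ee_rot: [0.164, 1.564, -0.164]
force: [0.2, 1.0, 0.7]
finger_gap: -0.001
t 17.75 along 42.69 lat 0.74 (want -0.84) pinz 108.27 yaw 78.01 pitch 0.01 roll 0.00 F uvz 1.00 0.02 0.74 gap -0.001 torque [ 0.08 -0.02 -0.02]
```

```bash
python3 -m handwheel '[0.001,0,-0.001,0,0,0,0,0.002,0,-0.001,0,0,0,0,0.0025,0,-0.001,0,0,0,0,0.0025,0,-0.001,0,0,0,0]'; python3 -c "
from h import *
rel()"; python3 -m handwheel '[0.0005,0,0,0,0,0,0,0.001,0,0,0,0,0,0,0.0015,0,0,0,0,0,0,0.0015,0,0,0,0,0,0]'; python3 -c "
from h import *
rel();snap('wrist','w19')
b=snap('side','d19'); a=snap('scene','s19')
cv2.imwrite('pics/j19.png',np.hstack([cv2.resize(a[200:320,320:440],(400,400),interpolation=2)[:,:,::-1],cv2.resize(b[210:330,240:360],(400,400),interpolation=2)[:,:,::-1]]))"
```

```text
t: 18.08
position: [554.9, 130.4, 88.0]
ee_rot: [0.165, 1.563, -0.164]
force: [0.7, 1.3, 5.1]
finger_gap: -0.001
t 18.08 along 42.98 lat 0.32 (want -0.84) pinz 106.60 yaw 78.01 pitch 0.05 roll 0.08 F uvz 1.46 0.41 5.15 gap -0.001 torque [ 0.25 -0.13 -0.  ]
t: 18.42
position: [555.2, 130.6, 86.9]
ee_rot: [0.165, 1.562, -0.163]
force: [0.6, 1.5, 5.5]
finger_gap: -0.004
t 18.42 along 43.25 lat 0.60 (want -0.84) pinz 105.50 yaw 78.00 pitch 0.09 roll 0.12 F uvz 1.62 0.26 5.50 gap -0.004 torque [ 0.39 -0.14  0.05]
```

View pics/j19.png

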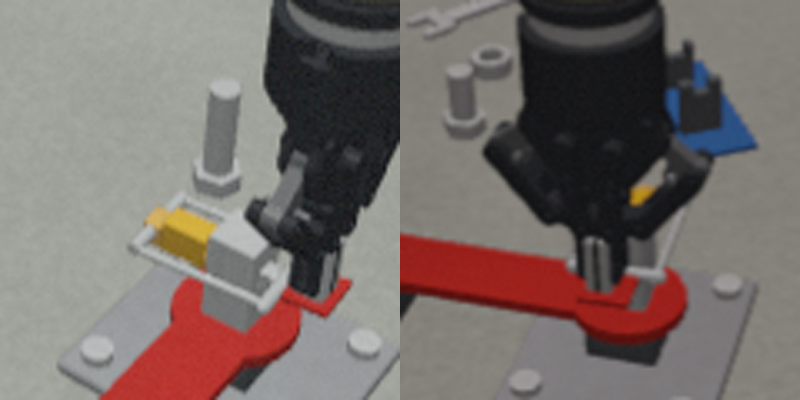

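```bash
python3 -m handwheel '[0.0005,0,0,0,0,0,0,0.001,0,0,0,0,0,0,0.0015,0,0,0,0,0,0,0.0015,0,0,0,0,0,0]'; python3 -c "
from h import *
rel()"; python3 -m handwheel '[0.0005,0,0,0,0,0,0,0.001,0,0,0,0,0,0,0.0015,0,0,0,0,0,0,0.0015,0,0,0,0,0,0]'; python3 -c "
from h import *
rel()"
```

```text
t: 18.9
position: [555.4, 131.0, 85.7]
ee_rot: [0.166, 1.562, -0.163]
force: [0.8, 3.0, 6.5]
finger_gap: -0.002
t 18.90 along 43.69 lat 0.71 (want -0.84) pinz 104.27 yaw 78.00 pitch 0.15 roll 0.14 F uvz 3.06 0.12 6.52 gap -0.002 torque [ 0.67 -0.15 -0.05]
t: 19.23
position: [555.2, 131.1, 84.0]
ee_rot: [0.166, 1.562, -0.163]
force: [1.6, 2.1, 5.1]
finger_gap: -0.003
t 19.23 along 43.74 lat 0.49 (want -0.84) pinz 102.56 yaw 78.01 pitch 0.14 roll 0.12 F uvz 2.34 1.09 5.13 gap -0.003 torque [ 0.58 -0.15 -0.05]
```

```bash
python3 -m handwheel '[0.0005,0,0,0,0,0,0,0.001,0,0,0,0,0,0,0.0015,0,0,0,0,0,0,0.0015,0,0,0,0,0,0]'; python3 -c "
from h import *
rel()"; python3 -m handwheel '[0.0005,0,0,0,0,0,0,0.001,0,0,0,0,0,0,0.0015,0,0,0,0,0,0,0.0015,0,0,0,0,0,0]'; python3 -c "
from h import *
rel()
b=snap('side','d20'); a=snap('scene','s20')
cv2.imwrite('pics/j20.png',np.hstack([cv2.resize(a[200:320,320:440],(400,400),interpolation=2)[:,:,::-1],cv2.resize(b[210:330,240:360],(400,400),interpolation=2)[:,:,::-1]]))"
```

```text
t: 19.57
position: [553.7, 129.9, 80.6]
ee_rot: [0.163, 1.566, -0.165]
force: [0.5, 0.6, 0.1]
finger_gap: -0.004
t 19.57 along 42.28 lat -0.77 (want -0.84) pinz 99.24 yaw 78.04 pitch -0.06 roll -0.06 F uvz 0.72 0.34 0.10 gap -0.004 torque [-0.02 -0.11 -0.02]
t: 19.9
position: [553.5, 129.9, 78.8]
ee_rot: [0.164, 1.566, -0.165]
force: [0.7, -0.0, -0.4]
finger_gap: -0.0
t 19.90 along 42.18 lat -0.93 (want -0.84) pinz 97.45 yaw 78.01 pitch -0.04 roll -0.09 F uvz 0.14 0.70 -0.41 gap -0.000 torque [-0.03  0.01  0.01]
```

View pics/j20.png

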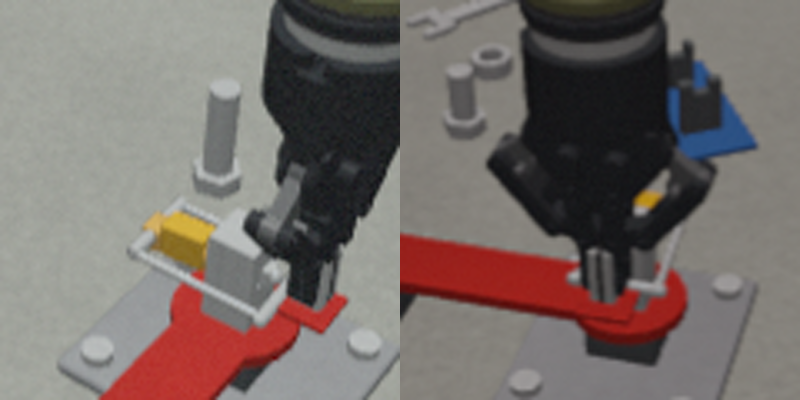

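```bash
python3 -m handwheel '[0.0015,0,0,0,0,0,0,0.003,0,0,0,0,0,0,0.003,0,0,0,0,0,0]'; python3 -c "
from h import *
rel()"; python3 -m handwheel '[0.001,0,0,0,0,0,0,0.002,0,0,0,0,0,0,0.002,0,0,0,0,0,0]'; python3 -c "
from h import *
rel()"; python3 -m handwheel '[0.001,0,0,0,0,0,0,0.002,0,0,0,0,0,0,0.002,0,0,0,0,0,0]'; python3 -c "
from h import *
rel()"
```

```text
t: 20.25
position: [553.9, 130.1, 76.2]
ee_rot: [0.164, 1.565, -0.164]
force: [-0.0, -0.5, -0.2]
finger_gap: 0.002
t 20.25 along 42.45 lat -0.57 (want -0.84) pinz 94.85 yaw 78.01 pitch -0.02 roll -0.04 F uvz -0.48 0.08 -0.22 gap 0.002 torque [0.01 0.01 0.07]
t: 20.5
position: [554.2, 130.1, 74.6]
ee_rot: [0.164, 1.565, -0.164]
force: [-0.1, 0.9, -0.4]
finger_gap: 0.001
t 20.50 along 42.55 lat -0.33 (want -0.84) pinz 93.15 yaw 78.01 pitch -0.00 roll -0.01 F uvz 0.85 -0.33 -0.36 gap 0.001 torque [ 0.03 -0.01  0.05]
t: 20.75
position: [554.2, 130.1, 72.5]
ee_rot: [0.164, 1.565, -0.164]
force: [0.8, -0.4, 0.1]
finger_gap: -0.0
t 20.75 along 42.56 lat -0.35 (want -0.84) pinz 91.13 yaw 78.01 pitch -0.00 roll -0.01 F uvz -0.17 0.89 0.06 gap -0.000 torque [-0.01 -0.03 -0.03]
```

```bash
python3 -m handwheel '[-0.02,0.0,0,0,0,0,0,-0.06,0.0,0,0,0,0,0,-0.1,0,0,0,0,0,0,-0.14,-0.03,0,0,0,0,0,-0.17,-0.07,0,0,0,0,0,-0.17,-0.11,0,0,0,0,0,-0.17,-0.11,0,0,0,0,0]'; python3 -c "
from h import *
import pickle
rel();pickle.dump(ctrl.calibration('wrist'),open('w21.pkl','wb'));snap('wrist','w21')
b=snap('side','d21'); a=snap('scene','s21')
cv2.imwrite('pics/j21.png',np.hstack([cv2.resize(a[220:320,330:430],(400,400),interpolation=2)[:,:,::-1],cv2.resize(b[230:330,250:350],(400,400),interpolation=2)[:,:,::-1]]))"
```

```text
t: 21.33
position: [532.1, 19.2, 246.6]
ee_rot: [0.165, 1.558, -0.167]
force: [0.0, -0.3, 0.7]
finger_gap: 0.004
t 21.33 along -70.51 lat 1.06 (want -0.84) pinz 265.20 yaw 77.88 pitch -0.05 roll 0.36 F uvz -0.27 0.08 0.67 gap 0.004 torque [ 0.07  0.05 -0.  ]
```

View pics/w21.png

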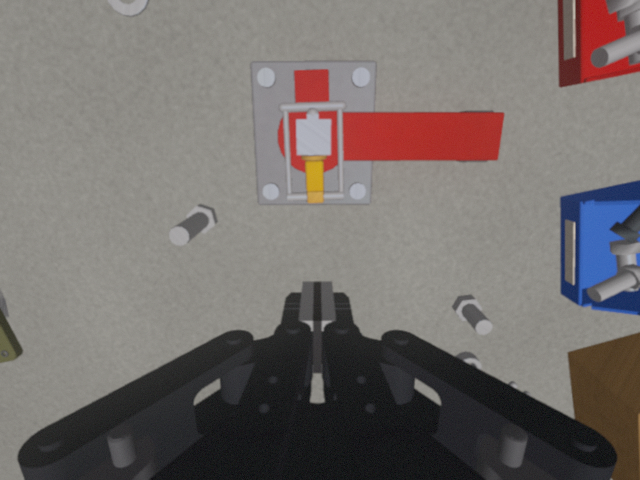

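View pics/j21.png

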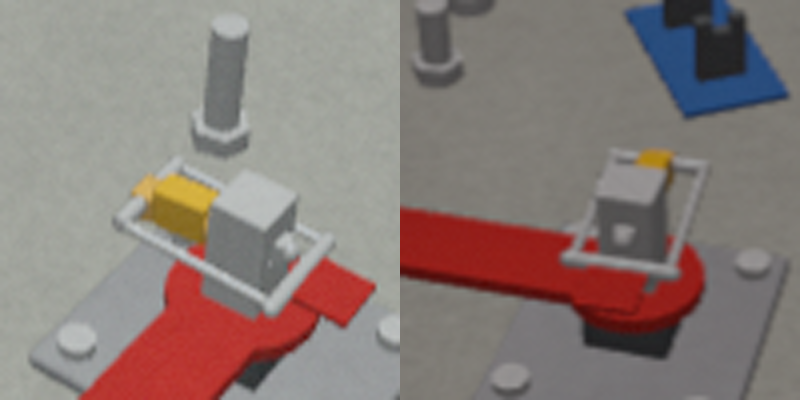

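```bash
python3 - <<'E'
from h import *
cs,cd=ctrl.calibration('scene'),ctrl.calibration('side')
y=np.radians(78.05); u=np.array([np.cos(y),np.sin(y)]); n=np.array([np.sin(y),-np.cos(y)])
def show(nm,P,e):
    d=P[:2]-AX; print(nm,P.round(1),'err',round(e,2),'along',round(d@u,1),'lat',round(d@n,1))
k=.25
S=lambda x,y:(330+x*k,220+y*k); D=lambda x,y:(250+(x-400)*k,230+y*k)
show('bar A',*tri(cs,S(270,305),cd,D(568,257))); show('bar B',*tri(cs,S(328,242),cd,D(674,271)))
show('hinge A',*tri(cs,S(120,222),cd,D(612,155))); show('hinge B',*tri(cs,S(178,164),cd,D(704,167)))
show('tip',*tri(cs,S(291,242),cd,D(624,233)))
w=cv2.imread('pics/w21.png'); cv2.imwrite('pics/w21z.png',cv2.resize(w[60:210,240:390],(600,600),interpolation=cv2.INTER_CUBIC))
E
```

```text
bar A [574.4 111.1  72.3] err 0.93 along 28.1 lat 23.4
bar B [523.  120.4  71.1] err 2.16 along 26.6 lat -28.8
hinge A [559.5  34.4  77.6] err 0.29 along -50.0 lat 24.6
hinge B [511.3  43.5  77.6] err 0.02 along -51.0 lat -24.4
tip [547.  109.6  86.2] err 0.22 along 21.1 lat -3.1
```

View pics/w21z.png

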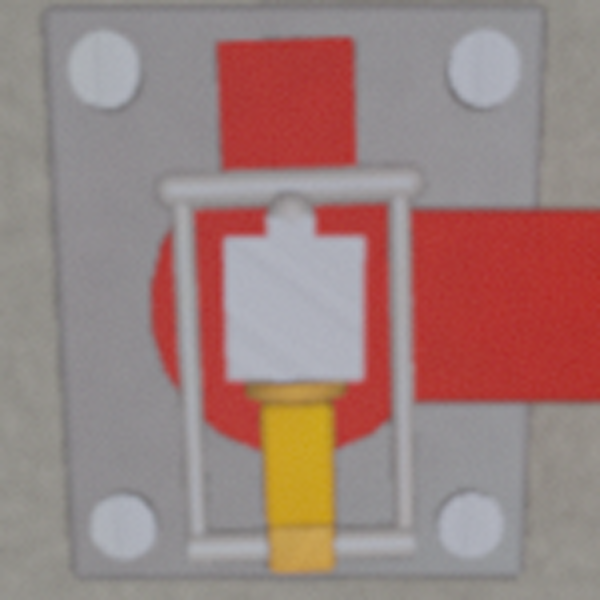

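```bash
python3 - <<'E'
from h import *
import pickle
y=np.radians(78.05); u=np.array([np.cos(y),np.sin(y)])
c=pickle.load(open('w21.pkl','rb'))
f=lambda px,z:(onz(c,*px,z)[:2]-AX)@u
g=lambda x,y:(240+x/4-.4,60+y/4-.4)
print('stud far/near edge',f(g(295,236),102.3),f(g(295,381),102.3))
print('tip apex z 80,82,84',[round(f(g(290,192),z),1) for z in (80,82,84)])
print('head front z=91, rear z=89',f(g(298,404),91),f(g(300,524),89))
print('collar top front?',f(g(296,383),91))
E
```

```text
stud far/near edge 14.151301425860307 -14.179794341906007
tip apex z 80,82,84 [np.float64(24.1), np.float64(23.9), np.float64(23.8)]
head front z=91, rear z=89 -19.64007481799543 -45.90207179464355
collar top front? -15.2280589952792
```

```bash
python3 -m handwheel '[0,-0.012,-0.0015,0,0,0,0,0.04,-0.012,-0.0015,0,0,0,0,0.08,-0.012,-0.0015,0,0,0,0,0.12,-0.012,-0.0015,0,0,0,0,0.15,-0.012,-0.0015,0,0,0,0,0.175,-0.012,-0.0015,0,0,0,0,0.175,-0.012,-0.0015,0,0,0,0,0.175,-0.012,-0.0015,0,0,0,0]'; python3 -c "
from h import *
rel();snap('wrist','w22')"
```

```text
t: 22.15
position: [525.5, 11.8, 65.4]
ee_rot: [0.163, 1.57, -0.163]
force: [0.6, -0.6, 0.5]
finger_gap: -0.001
t 22.15 along -79.13 lat -3.85 (want -0.84) pinz 84.04 yaw 78.09 pitch -0.04 roll -0.32 F uvz -0.51 0.74 0.54 gap -0.001 torque [ 0.01  0.03 -0.04]
```

View pics/w22.png

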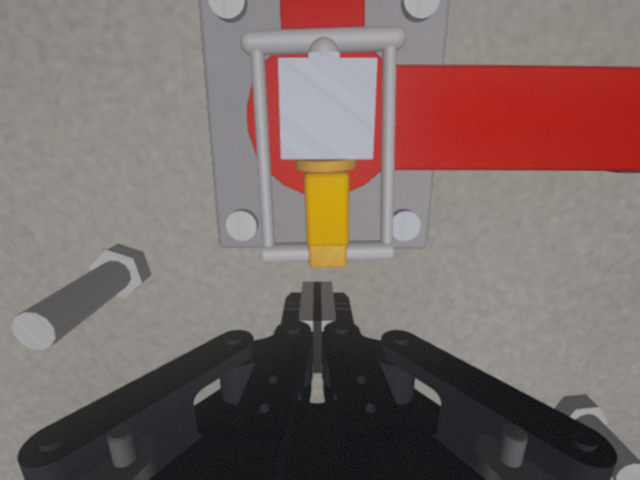

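Pin head block centre is at column 327 and the fingers at 317, so I shift +3 mm sideways, then advance slowly until contact.

```bash
python3 -m handwheel '[0,0,0.003,0,0,0,0,0,0.004,0.003,0,0,0,0,0,0.007,0.003,0,0,0,0,0,0.0085,0.003,0,0,0,0,0,0.0085,0.003,0,0,0,0]'; python3 -c "
from h import *
rel()"; python3 -m handwheel '[0,0.001,0,0,0,0,0,0,0.002,0,0,0,0,0,0,0.002,0,0,0,0,0]'; python3 -c "
from h import *
rel()"
```

```text
t: 22.62
position: [532.8, 19.2, 68.7]
ee_rot: [0.164, 1.563, -0.164]
force: [0.1, -0.5, 0.1]
finger_gap: 0.003
t 22.62 along -70.39 lat 1.72 (want -0.84) pinz 87.30 yaw 78.05 pitch 0.02 roll 0.09 F uvz -0.41 0.23 0.10 gap 0.003 torque [-0.04  0.02 -0.04]
t: 22.87
position: [532.5, 20.9, 67.8]
ee_rot: [0.164, 1.565, -0.164]
force: [-0.9, -0.2, 0.6]
finger_gap: -0.001
t 22.87 along -68.80 lat 1.10 (want -0.84) pinz 86.36 yaw 78.02 pitch 0.00 roll -0.00 F uvz -0.41 -0.84 0.55 gap -0.001 torque [-0.02  0.02 -0.02]
```

```bash
python3 -m handwheel '[0,0,-0.0015,0,0,0,0,0,0.001,-0.0015,0,0,0,0,0,0.0015,-0.0015,0,0,0,0,0,0.0015,-0.0015,0,0,0,0]'; python3 -c "
from h import *
rel()"; python3 -m handwheel '[0,0.0007,0,0,0,0,0,0,0.0014,0,0,0,0,0,0,0.0014,0,0,0,0,0]'; python3 al.py w23 | grep ^t
```

```text
t: 23.2
position: [531.0, 21.7, 67.6]
ee_rot: [0.162, 1.565, -0.165]
force: [-2.5, -4.7, 1.5]
finger_gap: -0.003
t 23.20 along -68.31 lat -0.55 (want -0.84) pinz 86.18 yaw 78.04 pitch -0.12 roll -0.04 F uvz -5.10 -1.45 1.50 gap -0.003 torque [-0.75  0.24  0.02]
t: 23.45
position: [531.0, 21.8, 67.6]
ee_rot: [0.16, 1.566, -0.167]
force: [-3.0, -9.6, 1.7]
finger_gap: 0.003
t 23.45 along -68.16 lat -0.58 (want -0.84) pinz 86.15 yaw 78.06 pitch -0.27 roll -0.06 F uvz -10.02 -0.91 1.71 gap 0.003 torque [-1.54  0.51  0.04]
t 23.50 along -68.15 lat -0.59 (want -0.84) pinz 86.13 yaw 78.06 pitch -0.26 roll -0.06 F uvz -9.55 -0.70 0.89 gap 0.003 torque [-1.49  0.41  0.02]Traceback (most recent call last):
  File "al.py", line 14, in <module>
    print(v,290+cc(i),290+cc(j))
                ~~^^^
  File "al.py", line 13, in <lambda>
    cc=lambda i:(np.abs(d[i-2:i+3])*(np.arange(i-2,i+3)+.5)).sum()/np.abs(d[i-2:i+3]).sum()
                 ~~~~~~~~~~~~~~~~~~^^~~~~~~~~~~~~~~~~~~~~~~
ValueError: operands could not be broadcast together with shapes (0,) (5,)
```

View pics/w23.png

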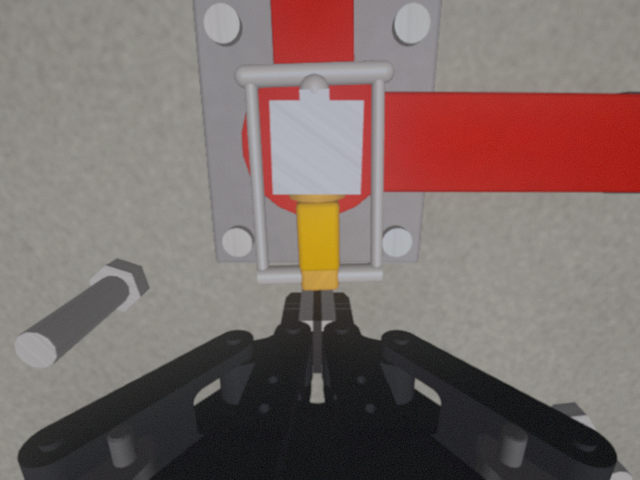

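```bash
python3 -m handwheel '[0,-0.006,0,0,0,0,0,0,-0.015,0,0,0,0,0,-0.02,-0.025,0,0,0,0,0,-0.06,-0.025,0,0,0,0,0,-0.1,-0.025,0,0,0,0,0,-0.14,-0.025,0,0,0,0,0,-0.17,-0.025,0,0,0,0,0,-0.17,-0.025,0,0,0,0,0,-0.17,-0.025,0,0,0,0,0]'; python3 -c "
from h import *
import pickle
rel();snap('wrist','w24');b=snap('side','d24'); a=snap('scene','s24')
cv2.imwrite('pics/j24.png',np.hstack([cv2.resize(a[220:320,330:430],(400,400),interpolation=2)[:,:,::-1],cv2.resize(b[230:330,250:350],(400,400),interpolation=2)[:,:,::-1]]))
for n in 'sd':
    d=cv2.absdiff(cv2.imread('pics/%s24.png'%n),cv2.imread('pics/%s0.png'%('scene' if n=='s' else 'side'))).max(2)>60
    k,l,st,c=cv2.connectedComponentsWithStats(d.astype(np.uint8)); print(n,[s.tolist() for s in st[1:] if s[4]>12])"
```

```text
t: 24.25
position: [527.9, -0.8, 240.7]
ee_rot: [0.165, 1.559, -0.164]
force: [0.2, -0.4, -0.7]
finger_gap: -0.001
t 24.25 along -90.96 lat 1.04 (want -0.84) pinz 259.33 yaw 78.00 pitch 0.07 roll 0.33 F uvz -0.39 0.24 -0.72 gap -0.001 torque [-0.06  0.   -0.04]
s [[304, 0, 131, 79, 4233], [452, 0, 52, 73, 2391], [495, 0, 54, 103, 1928], [402, 72, 7, 4, 15], [397, 75, 5, 5, 14], [323, 77, 60, 111, 3918], [454, 76, 11, 9, 59], [407, 78, 7, 5, 25], [458, 102, 59, 33, 1361], [398, 107, 10, 11, 54], [215, 205, 14, 17, 134], [249, 238, 25, 15, 212], [284, 242, 6, 5, 22], [365, 264, 19, 16, 200], [375, 278, 49, 24, 284]]
d [[288, 0, 264, 31, 3477], [599, 0, 11, 11, 93], [624, 0, 16, 5, 60], [308, 35, 117, 13, 1331], [283, 36, 21, 12, 222], [434, 37, 42, 10, 235], [286, 54, 110, 46, 2202], [297, 101, 41, 17, 427], [285, 124, 67, 68, 2048], [621, 135, 19, 21, 202], [534, 170, 15, 55, 387], [315, 181, 4, 12, 22], [319, 221, 14, 16, 95], [595, 241, 45, 50, 1567], [310, 268, 8, 8, 28], [290, 289, 31, 11, 93], [301, 297, 10, 5, 39], [628, 457, 12, 23, 165]]
```

View pics/j24.png

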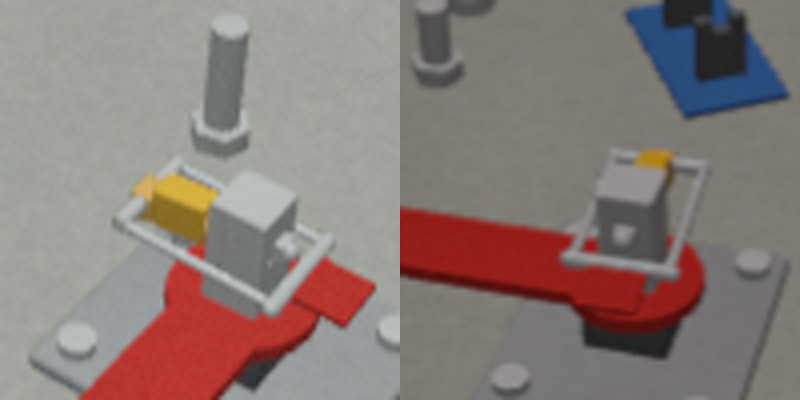

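View pics/s24.png

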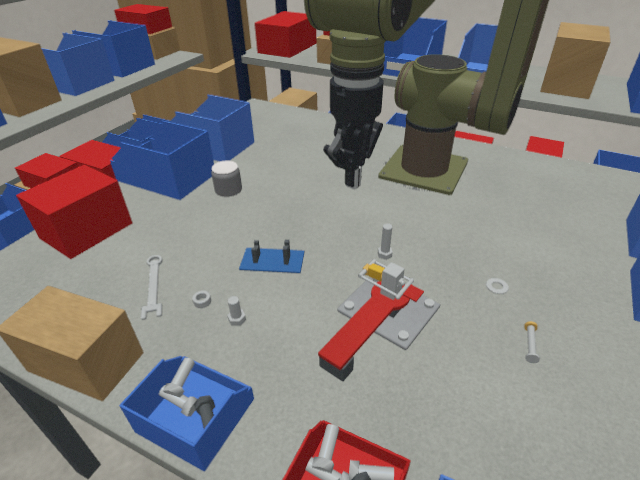

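The loop lies under the pin's tip, the collar is against the stud, nothing else has moved, and the arm is clear. I'm handing the job in.

```bash
python3 -c "
from bench import ctrl
print(ctrl.finish_job())"
```

```text
the job is handed in; nothing more can be done
None
```

The hitch pin is through the stud's cross hole with its collar home, and the loop is snapped under the tip. The job was handed in at about 24 s of the 72 s allowed, with the arm clear of everything.

- **Insertion:** I gripped the pin by its yellow head and lined it up with the wrist camera. My first approach was about 1 mm off sideways and low, so I backed off and corrected it before touching. The pin then slid in with no measurable resistance. I stopped when the collar met the stud at about 8 N.
- **Loop:** I swung it over the stud with the closed fingers and pressed the red tab. The press peaked at about 6.5 N in the readings between steps, then dropped to zero as the loop snapped. I then pushed on the back of the pin, up to 10 N, and met a firm stop, so the collar is seated.
- **Last pictures:** They show the cross-bar below the pin's tip and the collar against the stud. Comparing the first and last pictures from the scene and side cameras, I found no sign that any other object moved.
- **Where checks disagreed:** The side and scene cameras put the pin's tip about 4 mm short of fully home, most likely because I picked the nose rather than its very end. The wrist camera put it about 1 mm short, and the yellow head up to 1.6 mm back at its front edge. Both wrist-camera checks were before the final push. I relied on the firm stop as the deciding check.
- **Sideways drift:** Some moves ended up to 3 mm off sideways from what I commanded. I corrected this where it mattered.

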